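Close a sealed test chamber crosswise and start the test

ROBOT

A 7-joint arm with a two-finger parallel gripper is mounted at the origin on a cart in front of the work surface, level with it; the furniture and walls round the work are solid. World frame = base frame: x ahead of the robot, y to its left, z up, the work surface at z = 0. Lengths are in m, angles in rad, forces in N, time in s.
With the tool pointing down it reaches from about 0.4 to 0.875 m from the base axis. Payload 4.4 kg.
Tool frame: the origin (TCP) lies midway between the tips of the shut fingers; the grasp point (between the pads) lies 19 mm behind it; z points along the fingers, y is the line along which they close (so a half turn about z gives the same grasp; the last joint's range is limited). The gripper opens to 85 mm and grips with 20 to 120 N. Pads are 22 mm wide; open, the fingers measure 114 mm over their backs; the gripper's body (76 mm by 85 mm) begins 54 mm behind the grasp point. The pads swing forward as they close: fully open they stand 13 mm farther back than shut.
Start: joints at [-1.334, 0.628, 0.038, 1.517, -0.027, 0.996, -0.02], TCP at [0.194, 0.62, 0.231] pointing down, gripper open.
Joint ranges: [-3.06, 3.06], [-0.37, 2.12], [-1.25, 1.32], [0.18, 2.47], [-1.1, 4.24], [0.23, 1.98], [-2.94, 2.94]. Speed limits (rad/s): [2.57, 2.57, 3.14, 3.14, 3.14, 3.14, 3.14].

INTERFACE

Orientations are given as a 3x3 rotation matrix whose columns are the frame's x, y, z axes.
In Python, from cell import robot, cams, sign_off gives the robot as it stands.
- The arm moves only by the tool drive_tool, never from a script. Its argument "series" is a list of rows, each an object with "delta_pos": the shift along the tool's x, y, z in mm, a list of three; "roll": the turn about the tool's z in degrees; "gripper": the opening, from -1 (shut) to 1 (fully open), so that 0 is half open. In form: [{"delta_pos": [dx, dy, dz], "roll": roll, "gripper": gripper}, ...]. A call has 1 to 12 rows; each row shifts and turns the commanded pose from where the row before left it, along the tool's axes as they then stand; what a row does not reach is not made up. A row lasts 1/10 s, in which the tool goes at most 50 mm and 8.59 degrees, less where a joint would pass 70% of its speed; a pose out of reach is approached as far as the arm can. A call with a gripper value outside its range is refused whole. The fingers move at their own pace and stop on an object; "squeeze" is the grip in N (left out, the last holds). Time passes only in rows, so rows that do not move let the fingers close. It gives the time, the measured TCP pose, the force, the opening and the grip force at its end, in the units of the state.
- robot.get_state(): the state, without advancing time (a new reading comes with each control period).
- cams.capture(name): name is "side" or "top" or "wrist"; returns a dict with "image" (420x560x3 uint8, red, green, blue), "fx", "fy", "cx", "cy" (pixels), "R" (3x3) and "t" (3): a world point X has camera coordinates R X + t; the wrist camera has in their place "T_tool_cam" (4x4, takes a point from camera to tool coordinates, whose origin is the TCP and whose axes are the flange's). Camera axes: x right, y down, z forward; pixel columns grow to the right and rows downward; lengths in m; the calibration is good to about 2 mm. A picture is of the moment at which its call begins: read the wrist's pose just before it. There is no depth.
- sign_off(): hands the job in; it is judged then, once.
The state is a dict: "time": time; "joint_pos": joint angles; "joint_velocities": joint speeds; "joint_torque": joint torques, N m; "eef_pos": TCP position; "tool_rot": TCP orientation; "contact_force": force on the tool from outside, world axes, zero at the start; "ft_torque": the same for the moment, N m; "opening": finger opening in m; "grip_force": force on a finger pad.
Only numpy, scipy, OpenCV 4.12 (cv2) and the standard library are available. Lean on these libraries where they do the work, as an engineer would, in place of code of your own. Each camera call takes 0.05 s, during which the arm holds its last target. There are 200 camera calls.

TASK

Lay every green terminal strip flat on the floor of the grey test chamber, none on top of another, then swing the lid shut and press down firmly on it until it is fully home. Tighten its four T-knobs clockwise in crisscross order in two passes: first turn each one about 45 degrees, following every knob with the one diagonally opposite, and only when all four are snug take each to its stop (about 90 degrees in all), again crosswise. Only then lift the red collar of the locking toggle on the yellow box and flip the lever to the green side, leaving the meter, tape and pliers alone.

Things in the scene. Friction and masses are not known exactly. Their poses are not given: they have to be found in the camera images.
- chamber: sealed test chamber, an open-topped grey steel box fixed to the bench, 160 (own x) x 190 (own y) x 60 mm high, walls and floor 6 mm, small square posts in the inner corners; origin under its centre. Its lid is hinged along the top of its +x side; the -x side is the front, with the lid's orange tab. The inner floor is 6 mm above the origin
- lid (a joint): lid angle, rad: 0 = shut flat on the box, grows as it opens; starts standing open at about 1.6 to 1.75. The lid is a 10 mm aluminium plate, 166 x 196 mm, with a stiff hinge (0.7 N m friction): it stays where it is left, so it must be pushed over, down and onto the seal, about 5 N at the tab
- lid_hinge (a point): middle of the lid's hinge line (along the chamber's y), 60 mm above the chamber's underside; its frame turns with the lid (lid plate extends along its -x, from z 0.5 to 10.5 mm)
- lid_tab (a point): top (outer) face of the orange pull tab, 70 x 20 x 7 mm, that stands out at the middle of the lid's free edge; 168 mm from the hinge line. When the lid stands open this face looks away from the box. Frame turns with the lid
- knob_a (a joint): turn of the T-knob screw A, rad, clockwise from above positive: 0 = loose, bar along the chamber's x; 1.57 = fully tight at its stop, bar along the chamber's y. Starts at 0 to 0.15; stays where it is left (friction 0.06 N m)
- knob_a_grip (a point): middle of the black grip bar of knob A (front corner at -x -y of the chamber frame; A and C are opposite, B and D are opposite). Bar 46 mm long along this frame's x, 13 mm wide, 22 mm high, centred 1 mm below this point, whose height is 36 mm above the underside of the shut lid (96 mm above the bench). Carried by the lid, turns with the knob
- knob_b (a joint): turn of the T-knob screw B, rad, clockwise from above positive: 0 = loose, bar along the chamber's x; 1.57 = fully tight at its stop, bar along the chamber's y. Starts at 0 to 0.15; stays where it is left (friction 0.06 N m)
- knob_b_grip (a point): middle of the black grip bar of knob B (front corner at -x +y; A and C are opposite, B and D are opposite). Bar 46 mm long along this frame's x, 13 mm wide, 22 mm high, centred 1 mm below this point, whose height is 36 mm above the underside of the shut lid (96 mm above the bench). Carried by the lid, turns with the knob
- knob_c (a joint): turn of the T-knob screw C, rad, clockwise from above positive: 0 = loose, bar along the chamber's x; 1.57 = fully tight at its stop, bar along the chamber's y. Starts at 0 to 0.15; stays where it is left (friction 0.06 N m)
- knob_c_grip (a point): middle of the black grip bar of knob C (hinge-side corner at +x +y; A and C are opposite, B and D are opposite). Bar 46 mm long along this frame's x, 13 mm wide, 22 mm high, centred 1 mm below this point, whose height is 36 mm above the underside of the shut lid (96 mm above the bench). Carried by the lid, turns with the knob
- knob_d (a joint): turn of the T-knob screw D, rad, clockwise from above positive: 0 = loose, bar along the chamber's x; 1.57 = fully tight at its stop, bar along the chamber's y. Starts at 0 to 0.15; stays where it is left (friction 0.06 N m)
- knob_d_grip (a point): middle of the black grip bar of knob D (hinge-side corner at +x -y; A and C are opposite, B and D are opposite). Bar 46 mm long along this frame's x, 13 mm wide, 22 mm high, centred 1 mm below this point, whose height is 36 mm above the underside of the shut lid (96 mm above the bench). Carried by the lid, turns with the knob
- switch_box: yellow start-switch box fixed to the bench, 110 (own x) x 75 x 45 mm, with a lever-lock toggle on top; red dot at -x is off, green dot at +x is on; origin under its centre
- lever_pivot (a point): pivot of the toggle lever, on the box top, 45 mm above the underside; the lever swings in the box's x-z plane about its y
- lever (a joint): toggle lever, rad: 0 = off, leaning 0.45 rad from upright to the box's -x (red); 0.9 = on, leaning 0.45 rad to +x (green). Stays where it is left. Locked: two cheeks beside the pivot catch the collar's cross pin unless the collar is lifted (at least 10 mm) all the way across
- collar (a joint): lift of the locking collar along the lever, m: 0 = down, stop at 0.012; a spring pulls it down (2.5 N at rest, 5.5 N when lifted fully)
- collar_grip (a point): middle of the collar's ribbed red head, 28 mm in diameter and 18 mm high, around the lever, 55 mm from the pivot when down; frame z points along the lever towards its ball tip, which ends 31 mm beyond this point; frame y is the swing axis
- strip_0: green terminal strip to be tested, 20 (own x) x 76 (own y) x 18 mm, 40 g, lying on the bench; origin under its centre. Between one and three strips are present; this one may be absent
- strip_1: green terminal strip to be tested, 20 (own x) x 76 (own y) x 18 mm, 40 g, lying on the bench; origin under its centre. Between one and three strips are present; this one may be absent
- strip_2: green terminal strip to be tested, 20 (own x) x 76 (own y) x 18 mm, 40 g, lying on the bench; origin under its centre. Between one and three strips are present; this one may be absent
- meter: bystander: yellow multimeter 69 x 140 x 41 mm, lying; origin under its centre
- tape_roll: bystander: roll of black tape, 67 mm across, 18 mm high; origin under its centre
- pliers: bystander: blue long-nose pliers 66 x 202 x 16 mm, lying; origin under its centre
Mind the look-alikes: they are no part of the job. Leave any blue or pink look-alike of the strip_1 alone.

How it is judged:
By the outcome, as a careful person would: the job done as asked, in the order asked, and still so for the second after the job is handed in, with the robot touching nothing.
Of strip_0, strip_1, strip_2 only 1 to 3 are there at a start; the rules pass over those that are not, and their reading is None.
At some moment in a run one of strip_0, strip_1, strip_2 may be knocked a few centimetres aside while the robot is not near it.
Once in a run the grip may slacken for a moment while it holds something.
It also fails if it takes over 210 s, if anything falls off the work surface, if the arm or the gripper's body presses on something with over 40 N, if the wrist force passes 120 N, or if a joint passes its speed limit or range.

## Working session

There is one attempt and no reset: what is moved stays moved. The work goes in short steps, Python scripts to look and compute and a tool call to move; the robot and the scene stay as the last step left them, time stands still between calls to the robot, and variables do not carry over. Pictures are saved under pics/ and viewed, at most 14 in all, crops included, and the job is handed in when it is done.

Besides the shell and the picture viewer there is one more tool, called after "Emit:" as a command line: name --argument value ..., lists and objects as JSON in quotes. drive_tool: Moves the arm, as the interface text tells. Its arguments: {"type":"object","properties":{"series":{"type":"array"},"squeeze":{"type":"number"}},"required":["series"]}

```bash
mkdir -p pics; cat > h.py <<'E'
import numpy as np, cv2
from cell import robot, cams, sign_off
def snap(n,fn):
    s=robot.get_state(); c=cams.capture(n)
    cv2.imwrite('pics/'+fn,c['image'][:,:,::-1])
    if n=='wrist':
        T=np.eye(4);T[:3,:3]=s['tool_rot'];T[:3,3]=s['eef_pos']
        W=T@np.array(c['T_tool_cam']); c['R']=W[:3,:3].T; c['t']=-W[:3,:3].T@W[:3,3]
    np.savez('pics/'+fn+'.npz',**{k:np.array(c[k]) for k in('fx','fy','cx','cy','R','t')},image=c['image'])
    return c
def load(fn): return dict(np.load('pics/'+fn+'.npz'))
def proj(c,X):
    q=np.atleast_2d(X)@np.array(c['R']).T+np.array(c['t']); return np.c_[c['fx']*q[:,0]/q[:,2]+c['cx'],c['fy']*q[:,1]/q[:,2]+c['cy']]
def unproj(c,u,v,z):
    d=c['R'].T@np.array([(u-c['cx'])/c['fx'],(v-c['cy'])/c['fy'],1]); o=-c['R'].T@c['t']
    return o+d*(z-o[2])/d[2]
E
python3 - <<'E'
from h import *
for n in('top','side','wrist'):
    c=snap(n,n+'0.png'); print(n,c['fx'],-np.array(c['R']).T@c['t'],np.round(c['R'],2).tolist())
a=[load(n+'0.png')['image'] for n in('top','side')]
s=robot.get_state();print(s['eef_pos'],np.round(s['tool_rot'],3))
for n in('top','side'): cv2.imwrite(f'pics/{n}0b.png',cv2.resize(load(n+'0.png')['image'][:,:,::-1],(800,600),interpolation=2))
E
```

```text
top 397.14785530766636 [ 0.20910509 -0.10074131  1.43458409] [[-0.23, -0.97, -0.01], [-0.94, 0.22, -0.26], [0.26, -0.05, -0.97]]
side 403.10987793807243 [-0.28682266 -0.84961166  0.61179275] [[0.64, -0.77, 0.02], [-0.33, -0.3, -0.89], [0.69, 0.56, -0.45]]
wrist 291.76953064353177 [0.12644417 0.64146643 0.37280152] [[0.3, 0.95, -0.0], [0.92, -0.29, 0.28], [0.27, -0.09, -0.96]]
[0.19367334 0.61997411 0.23057231] [[-0.954  0.298 -0.   ]
 [ 0.298  0.954 -0.001]
 [-0.    -0.002 -1.   ]]
```

View pics/top0b.png

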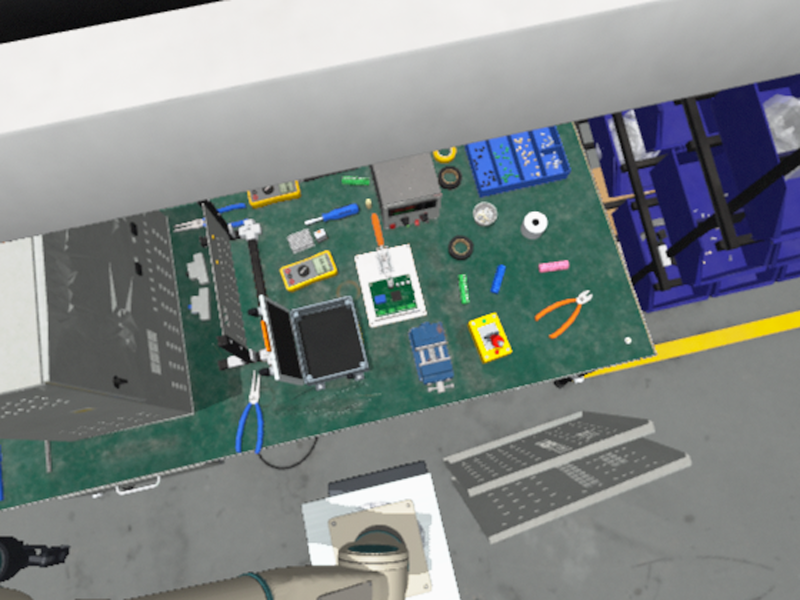

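View pics/side0b.png

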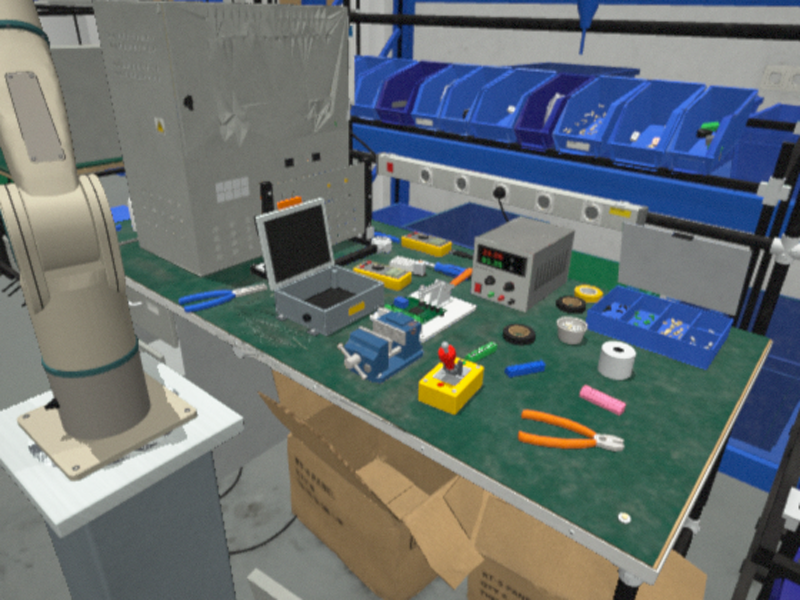

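The top view shows the chamber at about (333,338) of the 800-px picture, with its lid open to the left (+y). A green strip is at (463,288), a second green item at (355,181), the switch box at (490,337). Next, enlarged crops.

```bash
python3 - <<'E'
from h import *
t=load('top0.png'); s=.7
for n,u,v,z in[('chamber',333,338,.06),('strip',463,288,.018),('green2',355,181,.018),('box',490,337,.045),('pink',553,266,.02),('blue',498,278,.02)]:
    print(n,np.round(unproj(t,u*s,v*s,z),3))
im=t['image'][:,:,::-1]
a=cv2.resize(im[105:285,170:370],(800,720),interpolation=2)[:600]
a=cv2.resize(im[195:275,170:270],(400,320),interpolation=2); b=cv2.resize(im[185:265,300:400],(400,320),interpolation=2); 
c=cv2.resize(im[105:175,170:270],(400,280),interpolation=2); d=cv2.resize(load('side0.png')['image'][225:295,280:380,::-1],(400,280),interpolation=2)
cv2.imwrite('pics/m1.png',np.vstack([np.hstack([a,b]),np.hstack([c,d])]))
E
```

```text
chamber [ 0.514 -0.002  0.06 ]
strip [ 0.576 -0.355  0.018]
green2 [ 0.939 -0.145  0.018]
box [ 0.43  -0.383  0.045]
pink [ 0.579 -0.599  0.02 ]
blue [ 0.58 -0.45  0.02]
```

View pics/m1.png

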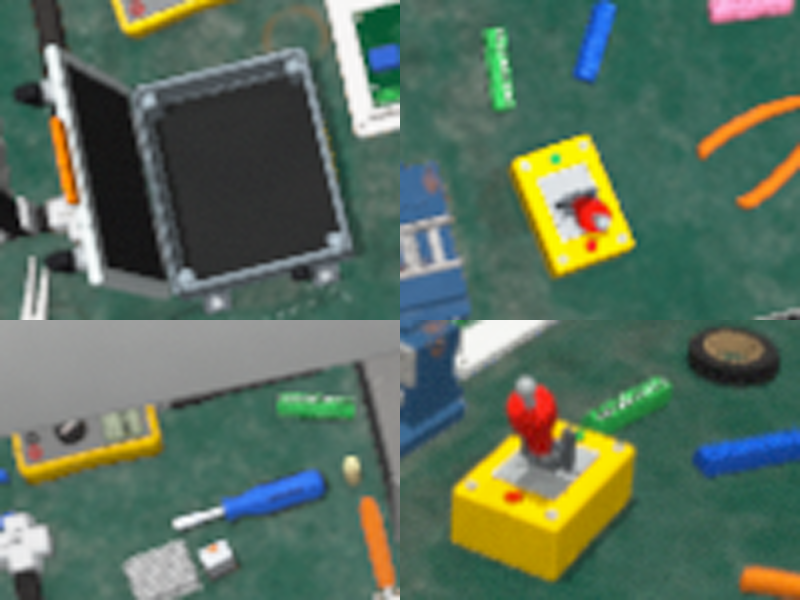

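The crops show the chamber rim corners, the box corners, and two green strips. The second strip lies far back, near the power supply. Next I compute their poses.

```bash
python3 - <<'E'
from h import *
t=load('top0.png')
def P(l,ox,oy,z,sx=0,sy=0): return np.array([unproj(t,(u-sx)/4+ox-.4,(v-sy)/4+oy-.4,z) for u,v in l])
for n,q in [('rim',P([(137,88),(303,50),(350,255),(172,295)],170,195,.06)),('box',P([(512,160),(588,135),(635,243),(555,275)],300,185,.045,400)),
 ('s1',P([(497,28),(504,107)],300,185,.018,400)),('g2',P([(278,405),(355,408)],170,105,.018,0,320)),('cab',P([(0,0)],133,288,0))]:
    print(n,np.round(q[:,:2],3).tolist(),np.round(q.mean(0),3),np.round(np.linalg.norm(np.diff(q,axis=0),axis=1),3))
E
```

```text
rim [[0.609, 0.085], [0.609, -0.067], [0.419, -0.068], [0.421, 0.089]] [0.515 0.01  0.06 ] [0.152 0.19  0.157]
box [[0.483, -0.34], [0.489, -0.413], [0.385, -0.426], [0.374, -0.35]] [ 0.433 -0.382  0.045] [0.073 0.105 0.077]
s1 [[0.613, -0.364], [0.538, -0.351]] [ 0.576 -0.357  0.018] [0.077]
g2 [[0.951, -0.11], [0.93, -0.183]] [ 0.941 -0.146  0.018] [0.076]
cab [[0.427, 0.388]] [0.427 0.388 0.   ] []
```

Emit:
drive_tool --series '[{"delta_pos": [0,0,-40],"roll": 0,"gripper": 1},{"delta_pos": [0,0,-50],"roll": 0,"gripper": 1},{"delta_pos": [0,0,-50],"roll": 0,"gripper": 1},{"delta_pos": [0,0,-30],"roll": 0,"gripper": 1}]'

```text
time: 0.55
eef_pos: [0.1941, 0.6213, 0.4056]
tool_rot: [[-0.954, 0.298, 0.001], [0.298, 0.954, 0.005], [0.0, 0.005, -1.0]]
contact_force: [0.2, 0.2, 0.8]
opening: 0.0851
grip_force: 0.0
```

Emit:
drive_tool --series '[{"delta_pos": [-30,-36,0],"roll": 0,"gripper": 1},{"delta_pos": [-30,-36,0],"roll": 0,"gripper": 1},{"delta_pos": [-30,-36,0],"roll": 0,"gripper": 1},{"delta_pos": [-30,-36,0],"roll": 0,"gripper": 1},{"delta_pos": [-30,-36,0],"roll": 0,"gripper": 1},{"delta_pos": [-30,-36,0],"roll": 0,"gripper": 1},{"delta_pos": [-32,-35,0],"roll": 0,"gripper": 1},{"delta_pos": [-32,-35,0],"roll": 0,"gripper": 1},{"delta_pos": [-32,-35,0],"roll": 0,"gripper": 1},{"delta_pos": [-32,-35,0],"roll": 0,"gripper": 1},{"delta_pos": [-32,-35,0],"roll": 0,"gripper": 1},{"delta_pos": [-32,-35,0],"roll": 0,"gripper": 1}]'

```text
time: 1.75
eef_pos: [0.4221, 0.1011, 0.4014]
tool_rot: [[-0.955, 0.298, 0.0], [0.298, 0.955, 0.0], [-0.0, 0.0, -1.0]]
contact_force: [0.7, 0.2, -0.5]
opening: 0.0856
grip_force: 0.0
```

Emit:
drive_tool --series '[{"delta_pos": [-35,-27,0],"roll": 0,"gripper": 1},{"delta_pos": [-35,-27,0],"roll": 0,"gripper": 1},{"delta_pos": [-35,-27,0],"roll": 0,"gripper": 1},{"delta_pos": [-35,-27,0],"roll": 0,"gripper": 1},{"delta_pos": [-35,-27,0],"roll": 0,"gripper": 1},{"delta_pos": [-35,-27,0],"roll": 0,"gripper": 1},{"delta_pos": [-35,-27,0],"roll": 0,"gripper": 1}]'

```text
time: 2.45
eef_pos: [0.6001, -0.1519, 0.4009]
tool_rot: [[-0.955, 0.298, -0.001], [0.298, 0.955, 0.0], [0.001, 0.0, -1.0]]
contact_force: [0.2, 0.4, -0.4]
opening: 0.0855
grip_force: 0.0
```

```bash
python3 - <<'E'
from h import *
c=snap('wrist','w1.png')
print(proj(c,[[.941,-.146,.018],[.576,-.357,.018]]))
cv2.imwrite('pics/w1b.png',cv2.resize(c['image'][:,:,::-1],(800,600),interpolation=2))
E
```

```text
[[330.49386203 318.09353755]
 [168.88585863 184.85499994]]
```

View pics/w1b.png

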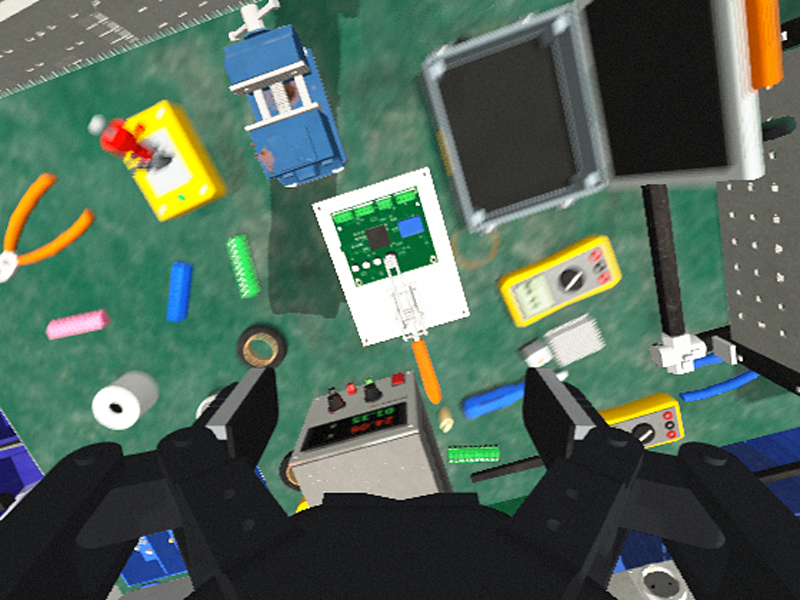

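The wrist view confirms strip 1 at (243,266), as predicted. The far green piece is at (473,454), around (0.94,-0.15), out of reach with the tool down. I go to strip 1 first.

Emit:
drive_tool --series '[{"delta_pos": [-8,-41,0],"roll": -2,"gripper": 1},{"delta_pos": [-8,-41,15],"roll": -2,"gripper": 1},{"delta_pos": [-8,-41,20],"roll": -2,"gripper": 1},{"delta_pos": [-6,-41,20],"roll": -2,"gripper": 1},{"delta_pos": [-6,-41,20],"roll": 0,"gripper": 1},{"delta_pos": [0,0,50],"roll": 0,"gripper": 1},{"delta_pos": [0,0,50],"roll": 0,"gripper": 0.4},{"delta_pos": [0,0,50],"roll": 0,"gripper": 0.4},{"delta_pos": [0,0,50],"roll": 0,"gripper": 0.4},{"delta_pos": [0,0,0],"roll": 0,"gripper": 0.4}]'

```text
time: 3.5
eef_pos: [0.5822, -0.3541, 0.1185]
tool_rot: [[-0.987, 0.163, -0.013], [0.162, 0.987, 0.009], [0.014, 0.006, -1.0]]
contact_force: [-0.7, 0.2, 0.3]
opening: 0.0598
grip_force: 0.0
```

```bash
cat >> h.py <<'E'
def green(c,z=.018):
    h=cv2.cvtColor(np.ascontiguousarray(c['image']),cv2.COLOR_RGB2HSV)
    m=cv2.inRange(h,(50,120,110),(75,255,255)); m=cv2.morphologyEx(m,cv2.MORPH_CLOSE,np.ones((7,7)))
    for k in cv2.findContours(m,0,2)[0]:
        if cv2.contourArea(k)>60:
            b=cv2.boxPoints(cv2.minAreaRect(k)); w=np.array([unproj(c,*p,z) for p in b])[:,:2]
            e=[w[1]-w[0],w[2]-w[1]]; e.sort(key=np.linalg.norm); a=np.degrees(np.arctan2(e[1][1],e[1][0]))
            print('px',b.mean(0).round(),'xy',w.mean(0).round(3),'size',[round(float(np.linalg.norm(q)),3) for q in e],'long axis deg',round(a%180,1))
def to(x,y,z):
    s=robot.get_state(); print('tool mm',np.round(1000*np.array(s['tool_rot']).T@(np.array([x,y,z])-s['eef_pos']),0))
E
python3 - <<'E'
from h import *
c=snap('wrist','w2.png'); print(proj(c,[[.576,-.357,.018]])); green(c)
s=robot.get_state(); print(s['eef_pos'],np.degrees(np.arctan2(s['tool_rot'][1][1],s['tool_rot'][0][1]))); to(.576,-.357,.003)
print('top');green(snap('top','t1.png'))
E
```

```text
[[274.49437255 203.06488176]]
px [416. 387.] xy [ 0.797 -0.244] size [0.009, 0.016] long axis deg 178.0
px [470. 200.] xy [ 0.601 -0.19 ] size [0.019, 0.025] long axis deg 114.9
px [277. 203.] xy [ 0.578 -0.355] size [0.019, 0.077] long axis deg 173.3
px [492. 160.] xy [ 0.569 -0.172] size [0.029, 0.065] long axis deg 88.3
px [542. 142.] xy [ 0.561 -0.132] size [0.013, 0.029] long axis deg 89.8
px [220.  80.] xy [ 0.472 -0.383] size [0.011, 0.011] long axis deg 80.7
[ 0.58474472 -0.35631963  0.12298896] 80.6527842846553
tool mm [  8.  -2. 120.]
top
```

Emit:
drive_tool --series '[{"delta_pos": [7,0,30],"roll": -2.5,"gripper": 0.4},{"delta_pos": [0,0,40],"roll": 0,"gripper": 0.4},{"delta_pos": [0,0,30],"roll": 0,"gripper": 0.4},{"delta_pos": [0,0,19],"roll": 0,"gripper": 0.4},{"delta_pos": [0,0,0],"roll": 0,"gripper": 0.4},{"delta_pos": [0,0,0],"roll": 0,"gripper": -1},{"delta_pos": [0,0,0],"roll": 0,"gripper": -1},{"delta_pos": [0,0,0],"roll": 0,"gripper": -1},{"delta_pos": [0,0,0],"roll": 0,"gripper": -1},{"delta_pos": [0,0,0],"roll": 0,"gripper": -1}]' --squeeze 50

```text
time: 4.6
eef_pos: [0.5815, -0.3581, 0.0097]
tool_rot: [[-0.993, 0.119, 0.003], [0.119, 0.993, -0.002], [-0.003, -0.002, -1.0]]
contact_force: [0.6, 0.3, 5.8]
opening: 0.0174
grip_force: 49.7
```

Emit:
drive_tool --series '[{"delta_pos": [0,0,-30],"roll": 0,"gripper": -1},{"delta_pos": [0,0,-50],"roll": 0,"gripper": -1},{"delta_pos": [0,0,-50],"roll": 0,"gripper": -1},{"delta_pos": [0,0,-50],"roll": 0,"gripper": -1},{"delta_pos": [13,42,0],"roll": 0,"gripper": -1},{"delta_pos": [13,42,0],"roll": 0,"gripper": -1},{"delta_pos": [13,42,0],"roll": 0,"gripper": -1},{"delta_pos": [13,42,0],"roll": 0,"gripper": -1},{"delta_pos": [13,42,0],"roll": 0,"gripper": -1},{"delta_pos": [13,42,0],"roll": 0,"gripper": -1},{"delta_pos": [14,41,0],"roll": 0,"gripper": -1},{"delta_pos": [14,41,0],"roll": 0,"gripper": -1}]'

```text
time: 5.8
eef_pos: [0.5144, -0.0112, 0.1881]
tool_rot: [[-0.993, 0.119, 0.002], [0.119, 0.993, 0.0], [-0.001, 0.001, -1.0]]
contact_force: [0.2, 0.3, -0.4]
opening: 0.0176
grip_force: 49.0
```

```bash
python3 - <<'E'
from h import *
s=robot.get_state();print(s['opening'],s['grip_force'],s['eef_pos'])
to(.515,-.015,.02)
c=snap('wrist','w3.png')
cv2.imwrite('pics/w3b.png',cv2.resize(c['image'][:,:,::-1],(700,525),interpolation=2))
E
```

```text
0.017608178519142283 48.99193525314331 [ 0.51441573 -0.0112417   0.18813841]
tool mm [ -1.  -4. 168.]
```

View pics/w3b.png

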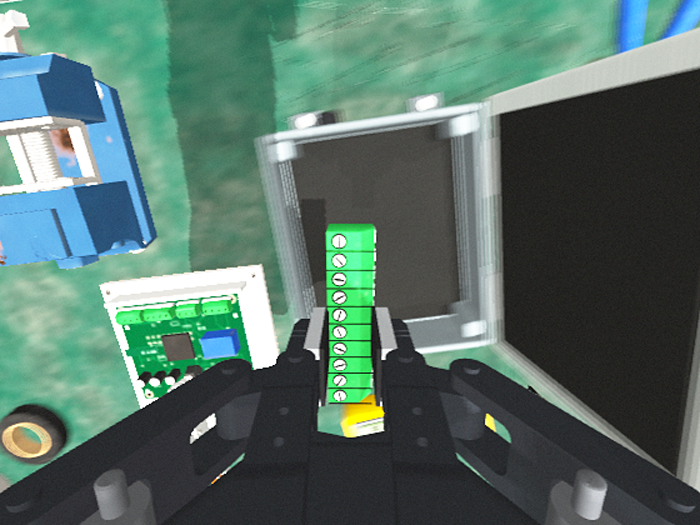

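Emit:
drive_tool --series '[{"delta_pos": [-1,-4,0],"roll": -6.5,"gripper": -1},{"delta_pos": [0,0,40],"roll": 0,"gripper": -1},{"delta_pos": [0,0,45],"roll": 0,"gripper": -1},{"delta_pos": [0,0,40],"roll": 0,"gripper": -1},{"delta_pos": [0,0,30],"roll": 0,"gripper": -1},{"delta_pos": [0,0,15],"roll": 0,"gripper": -1},{"delta_pos": [0,0,0],"roll": 0,"gripper": -1},{"delta_pos": [0,0,0],"roll": 0,"gripper": -0.2},{"delta_pos": [0,0,0],"roll": 0,"gripper": -0.2},{"delta_pos": [0,0,0],"roll": 0,"gripper": -0.2}]'

```text
time: 6.85
eef_pos: [0.5158, -0.017, 0.018]
tool_rot: [[-1.0, 0.006, 0.002], [0.006, 1.0, -0.0], [-0.002, -0.0, -1.0]]
contact_force: [0.9, -0.4, 0.2]
opening: 0.0342
grip_force: 0.0
```

Emit:
drive_tool --series '[{"delta_pos": [0,0,-40],"roll": 0,"gripper": -0.2},{"delta_pos": [0,0,-50],"roll": 0,"gripper": -0.2},{"delta_pos": [0,0,-50],"roll": 0,"gripper": -0.2},{"delta_pos": [0,0,-50],"roll": 0,"gripper": 0},{"delta_pos": [0,0,-50],"roll": 0,"gripper": 0},{"delta_pos": [40,0,0],"roll": 0,"gripper": 0},{"delta_pos": [40,0,0],"roll": 0,"gripper": 0}]'

```text
time: 7.55
eef_pos: [0.4358, -0.0165, 0.2593]
tool_rot: [[-1.0, 0.006, 0.005], [0.006, 1.0, 0.001], [-0.005, 0.001, -1.0]]
contact_force: [-1.4, -0.7, 0.4]
opening: 0.0429
grip_force: 0.0
```

```bash
python3 - <<'E'
from h import *
c=snap('wrist','w4.png'); t=snap('top','t2.png'); 
im=cv2.resize(c['image'][:,:,::-1],(700,525),interpolation=2); cv2.imwrite('pics/w4b.png',im)
print(robot.get_state()['eef_pos']); green(c,.024)
E
```

```text
[ 0.42888514 -0.0163435   0.25750845]
px [167. 277.] xy [ 0.581 -0.181] size [0.059, 0.107] long axis deg 84.9
px [279. 226.] xy [ 0.505 -0.018] size [0.019, 0.086] long axis deg 0.0
px [192.  80.] xy [ 0.317 -0.12 ] size [0.024, 0.039] long axis deg 94.6
```

View pics/w4b.png

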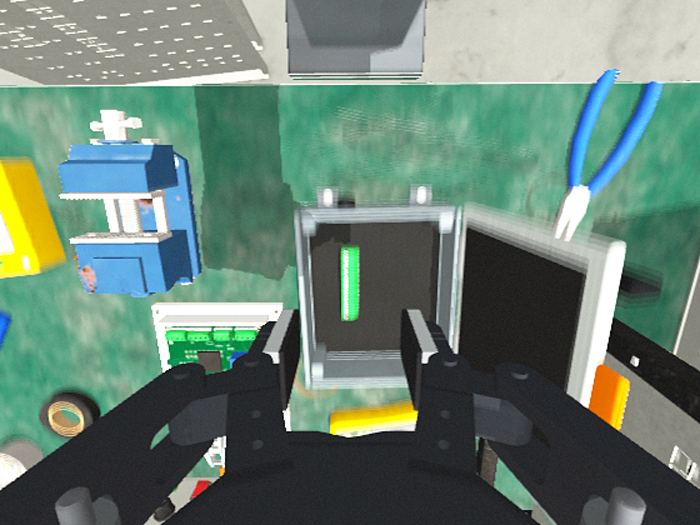

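The strip lies flat on the chamber floor, at (350,283). Next, how far the arm really reaches towards the far green piece.

Emit:
drive_tool --series '[{"delta_pos": [-46,-14,-10],"roll": 0,"gripper": 0},{"delta_pos": [-46,-14,-10],"roll": 0,"gripper": 0},{"delta_pos": [-46,-14,-10],"roll": 0,"gripper": 0},{"delta_pos": [-46,-14,0],"roll": 0,"gripper": 0},{"delta_pos": [-46,-14,0],"roll": 0,"gripper": 0},{"delta_pos": [-46,-14,0],"roll": 0,"gripper": 0},{"delta_pos": [-46,-14,0],"roll": 0,"gripper": 0},{"delta_pos": [-46,-14,0],"roll": 0,"gripper": 0},{"delta_pos": [-30,-14,0],"roll": 0,"gripper": 0},{"delta_pos": [-20,0,0],"roll": 0,"gripper": 0}]'

```text
time: 8.65
eef_pos: [0.853, -0.1481, 0.2858]
tool_rot: [[-1.0, 0.008, -0.001], [0.008, 1.0, -0.002], [0.001, -0.002, -1.0]]
contact_force: [0.4, -0.1, -0.8]
opening: 0.0429
grip_force: 0.0
```

```bash
python3 - <<'E'
from h import *
c=snap('wrist','w5.png'); s=robot.get_state(); print(s['eef_pos'],np.round(s['joint_pos'],2))
cv2.imwrite('pics/w5b.png',cv2.resize(c['image'][:,:,::-1],(700,525),interpolation=2))
print(proj(c,[[.941,-.146,.018],[.935,-.165,.018]])*1.25)
E
```

```text
[ 0.85501749 -0.14651203  0.2832376 ] [ 0.06  1.07  0.4   0.47 -0.35  1.63  1.8 ]
[[352.63445096 291.39577124]
 [336.72909153 286.80748335]]
```

View pics/w5b.png

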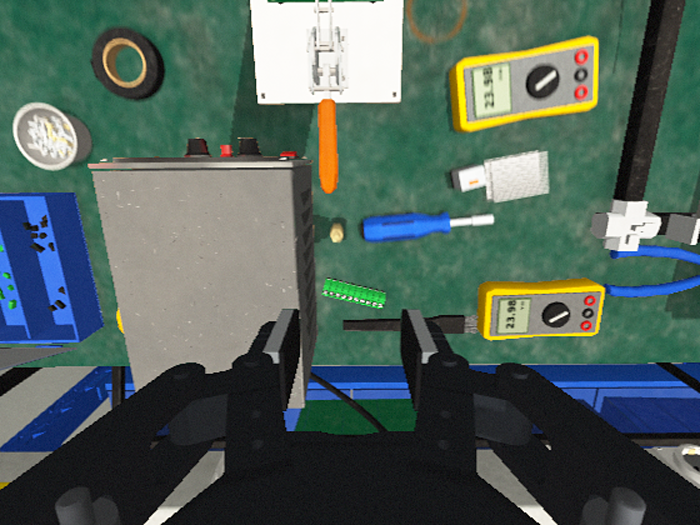

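Emit:
drive_tool --series '[{"delta_pos": [0,20,40],"roll": 0,"gripper": 0},{"delta_pos": [0,0,40],"roll": 0,"gripper": 0},{"delta_pos": [-20,0,0],"roll": 0,"gripper": 0},{"delta_pos": [-20,0,0],"roll": 0,"gripper": 0},{"delta_pos": [-20,0,0],"roll": 0,"gripper": 0},{"delta_pos": [-20,0,0],"roll": 0,"gripper": 0},{"delta_pos": [0,0,0],"roll": 0,"gripper": 0},{"delta_pos": [0,0,0],"roll": 0,"gripper": 0}]'

```text
time: 9.5
eef_pos: [0.9119, -0.1224, 0.2037]
tool_rot: [[-1.0, 0.005, 0.021], [0.005, 1.0, -0.004], [-0.021, -0.004, -1.0]]
contact_force: [-0.4, -0.3, 0.3]
opening: 0.0428
grip_force: 0.0
```

```bash
python3 - <<'E'
from h import *
s=robot.get_state(); print(s['eef_pos'],np.round(s['joint_pos'],2),np.hypot(*s['eef_pos'][:2]),s['tool_rot'][2])
E
```

```text
[ 0.91190304 -0.1223703   0.203674  ] [ 0.06  1.28  0.56  0.19 -0.54  1.68  1.73] 0.9200769817743788 [-0.02089122 -0.00379488 -0.99977455]
```

The arm stops at a radius of 0.92 m, so the far piece at 0.95 m, beside the power supply, can't be picked. I take it as backdrop, like the second meter next to it. Next I look behind the lid before closing it.

Emit:
drive_tool --series '[{"delta_pos": [45,0,0],"roll": 0,"gripper": -1},{"delta_pos": [0,0,-45],"roll": 0,"gripper": -1},{"delta_pos": [0,0,-45],"roll": 0,"gripper": -1},{"delta_pos": [0,0,-45],"roll": 0,"gripper": -1},{"delta_pos": [0,0,-45],"roll": 0,"gripper": -1},{"delta_pos": [40,29,0],"roll": 0,"gripper": -1},{"delta_pos": [40,29,0],"roll": 0,"gripper": -1},{"delta_pos": [40,29,0],"roll": 0,"gripper": -1},{"delta_pos": [40,29,0],"roll": 0,"gripper": -1},{"delta_pos": [40,29,0],"roll": 0,"gripper": -1},{"delta_pos": [40,29,0],"roll": 0,"gripper": -1},{"delta_pos": [40,29,0],"roll": 0,"gripper": -1}]'

```text
time: 10.7
eef_pos: [0.6302, 0.0654, 0.3628]
tool_rot: [[-0.999, 0.005, 0.052], [0.004, 1.0, -0.003], [-0.052, -0.002, -0.999]]
contact_force: [0.5, 0.8, 1.1]
opening: -0.0002
grip_force: 0.0
```

Emit:
drive_tool --series '[{"delta_pos": [45,15,0],"roll": 0,"gripper": -1},{"delta_pos": [45,15,0],"roll": 0,"gripper": -1},{"delta_pos": [20,15,0],"roll": 0,"gripper": -1},{"delta_pos": [0,0,0],"roll": 0,"gripper": -1}]'

```text
time: 11.1
eef_pos: [0.5199, 0.1129, 0.3564]
tool_rot: [[-0.999, 0.0, 0.049], [0.0, 1.0, 0.0], [-0.049, 0.0, -0.999]]
contact_force: [0.1, -0.3, -0.4]
opening: -0.0001
grip_force: 0.0
```

```bash
python3 - <<'E'
from h import *
c=snap('wrist','w6.png'); s=robot.get_state(); print(s['eef_pos'],-c['R'].T@c['t'])
cv2.imwrite('pics/w6b.png',cv2.resize(c['image'][:,:,::-1],(800,600),interpolation=2))
E
```

```text
[0.52187472 0.11141986 0.35684486] [0.44241135 0.11293316 0.49503103]
```

View pics/w6b.png

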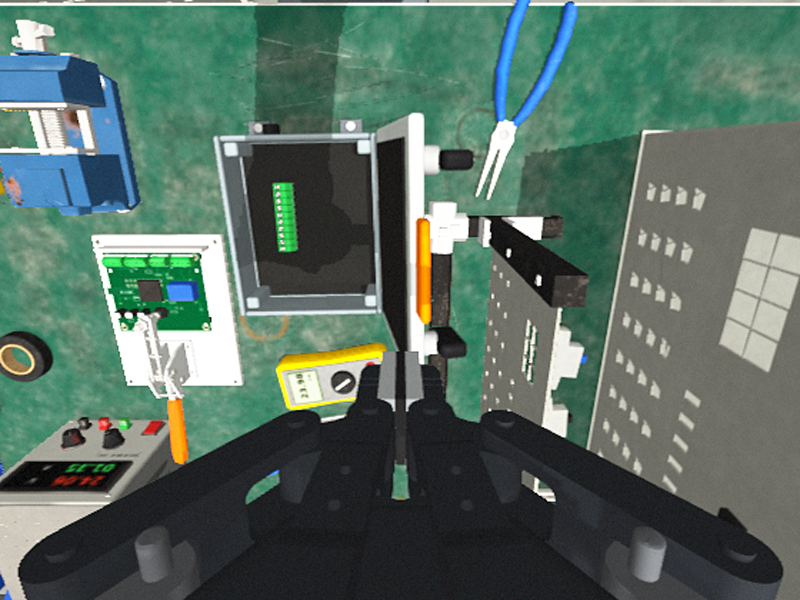

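The wrist view shows the tab at (423,270), knob bars at (455,158) and (445,342), and a dark post top at (570,288) behind the lid. I triangulate that post next.

```bash
python3 - <<'E'
from h import *
c=load('w6.png'); s=load('side0.png'); t=load('top0.png')
for z in(.1,.15,.2,.25,.3,.35,.4): 
    X=unproj(c,570*.7,288*.7,z); print(z,X.round(3),'side800',(proj(s,[X])/.7).round(),'top800',(proj(t,[X])/.7).round())
a=cv2.resize(s['image'][100:220,140:300,::-1],(400*1,300),interpolation=2); b=cv2.resize(t['image'][120:300,110:270,::-1],(400,450),interpolation=2)
cv2.imwrite('pics/m2.png',np.hstack([cv2.resize(s['image'][110:200,150:280,::-1],(433,300),interpolation=2),cv2.resize(t['image'][130:280,120:220,::-1],(200,300),interpolation=2)]).repeat(1,0))
E
```

```text
0.1 [0.569 0.282 0.1  ] side800 [[268. 234.]] top800 [[210. 339.]]
0.15 [0.553 0.261 0.15 ] side800 [[267. 219.]] top800 [[213. 340.]]
0.2 [0.537 0.239 0.2  ] side800 [[266. 202.]] top800 [[217. 340.]]
0.25 [0.521 0.218 0.25 ] side800 [[264. 185.]] top800 [[221. 340.]]
0.3 [0.505 0.197 0.3  ] side800 [[263. 166.]] top800 [[225. 341.]]
0.35 [0.489 0.175 0.35 ] side800 [[261. 145.]] top800 [[229. 341.]]
0.4 [0.473 0.154 0.4  ] side800 [[259. 123.]] top800 [[234. 342.]]
```

View pics/m2.png

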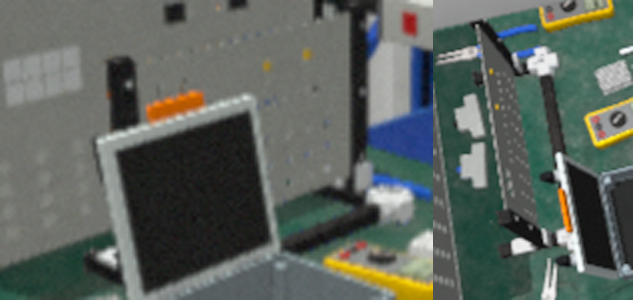

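The post top is near (0.52, 0.215, 0.255), so there is about 65 mm free behind the tab.

```bash
python3 - <<'E'
from h import *
s=robot.get_state(); print(np.round(s['joint_pos'],2)); c=load('w6.png')
print([unproj(c,u*.7,v*.7,z).round(3).tolist() for u,v,z in[(430,222,.225),(430,320,.225),(417,270,.235)]]); to(.525,.165,.35)
E
```

```text
[-0.97  0.48  1.07  1.72 -0.45  1.16  1.79]
[[0.485, 0.132, 0.225], [0.553, 0.134, 0.225], [0.514, 0.124, 0.235]]
tool mm [-3. 54.  7.]
```

Emit:
drive_tool --series '[{"delta_pos": [0,0,0],"roll": -8.5,"gripper": -1},{"delta_pos": [0,0,0],"roll": -8.5,"gripper": -1}]'

```text
time: 11.35
eef_pos: [0.524, 0.1086, 0.3567]
tool_rot: [[-0.955, -0.291, 0.054], [-0.291, 0.957, -0.005], [-0.05, -0.021, -0.999]]
contact_force: [0.5, -0.6, -0.1]
opening: -0.0002
grip_force: 0.0
```

```bash
python3 - <<'E'
from h import *
s=robot.get_state(); print(np.round(s['joint_pos'],2),np.round(s['tool_rot'],3))
E
```

```text
[-0.92  0.45  0.98  1.72 -0.4   1.14  2.03] [[-0.955 -0.291  0.054]
 [-0.291  0.957 -0.005]
 [-0.05  -0.021 -0.999]]
```

Emit:
drive_tool --series '[{"delta_pos": [0,0,0],"roll": 8.5,"gripper": -1},{"delta_pos": [0,0,0],"roll": 8.5,"gripper": -1},{"delta_pos": [0,0,0],"roll": 8.5,"gripper": -1},{"delta_pos": [0,0,0],"roll": 8.5,"gripper": -1},{"delta_pos": [0,0,0],"roll": 8.5,"gripper": -1},{"delta_pos": [0,0,0],"roll": 8.5,"gripper": -1},{"delta_pos": [0,0,0],"roll": 8.5,"gripper": -1},{"delta_pos": [0,0,0],"roll": 8.5,"gripper": -1},{"delta_pos": [0,0,0],"roll": 8.5,"gripper": -1},{"delta_pos": [0,0,0],"roll": 8.5,"gripper": -1},{"delta_pos": [0,0,0],"roll": 8.5,"gripper": -1},{"delta_pos": [0,0,0],"roll": 8.5,"gripper": -1}]'

```text
time: 12.55
eef_pos: [0.5241, 0.1081, 0.3563]
tool_rot: [[-0.073, 0.996, 0.052], [0.997, 0.073, -0.006], [-0.01, 0.052, -0.999]]
contact_force: [-0.0, -0.3, 0.7]
opening: 0.0
grip_force: 0.0
```

```bash
python3 - <<'E'
from h import *
s=robot.get_state(); print(np.round(s['joint_pos'],2),np.round(s['tool_rot'],3),s['eef_pos'])
to(.53,.17,.35)
E
```

```text
[-1.04  0.59  1.3   1.72 -0.61  1.25  0.47] [[-0.073  0.996  0.052]
 [ 0.997  0.073 -0.006]
 [-0.01   0.052 -0.999]] [0.5240741  0.10806331 0.35633953]
tool mm [61. 10.  6.]
```

Emit:
drive_tool --series '[{"delta_pos": [31,0,0],"roll": 4,"gripper": -1},{"delta_pos": [31,0,0],"roll": 0,"gripper": -1},{"delta_pos": [0,0,45],"roll": 0,"gripper": -1},{"delta_pos": [0,0,45],"roll": 0,"gripper": -1},{"delta_pos": [0,0,35],"roll": 0,"gripper": -1},{"delta_pos": [0,0,15],"roll": 0,"gripper": -1},{"delta_pos": [0,0,0],"roll": 0,"gripper": -1}]'

```text
time: 13.25
eef_pos: [0.5274, 0.1695, 0.2144]
tool_rot: [[-0.008, 0.999, 0.049], [1.0, 0.009, -0.006], [-0.006, 0.049, -0.999]]
contact_force: [0.6, 0.2, 0.7]
opening: 0.0005
grip_force: 0.0
```

```bash
python3 - <<'E'
from h import *
s=robot.get_state(); print(np.round(s['joint_pos'],2),np.round(s['tool_rot'],3),s['eef_pos'])
R=np.array(s['tool_rot']);p=np.array(s['eef_pos'])
for th in(1.6,1.35,1.1,.9,.7,.5,.35,.2,.1,.05):
    r=.14; q=np.array([.53,.09-r*np.cos(th)+.0105*np.sin(th)+.011,.06+r*np.sin(th)+.0105*np.cos(th)])
    print(th,q.round(3),(1000*R.T@(q-p)).round()); p=q
E
```

```text
[-1.03  0.76  1.13  1.87 -0.81  1.01  0.45] [[-0.008  0.999  0.049]
 [ 1.     0.009 -0.006]
 [-0.006  0.049 -0.999]] [0.52744567 0.16952217 0.21440977]
1.6 [0.53  0.116 0.2  ] [-54.   1.  15.]
1.35 [0.53  0.081 0.199] [-35.  -0.   1.]
1.1 [0.53  0.047 0.19 ] [-34.  -1.  10.]
0.9 [0.53  0.022 0.176] [-25.  -1.  13.]
0.7 [0.53  0.001 0.158] [-21.  -1.  18.]
0.5 [ 0.53  -0.017  0.136] [-17.  -1.  22.]
0.35 [ 0.53  -0.027  0.118] [-10.  -1.  19.]
0.2 [ 0.53  -0.034  0.098] [-7. -1. 20.]
0.1 [ 0.53  -0.037  0.084] [-3. -1. 14.]
0.05 [ 0.53  -0.038  0.077] [-1. -0.  7.]
```

Emit:
drive_tool --series '[{"delta_pos": [-25,0,5],"roll": 0,"gripper": -1},{"delta_pos": [-20,0,5],"roll": 0,"gripper": -1},{"delta_pos": [-18,0,3],"roll": 0,"gripper": -1},{"delta_pos": [-18,0,2],"roll": 0,"gripper": -1},{"delta_pos": [-17,0,4],"roll": 0,"gripper": -1},{"delta_pos": [-17,0,6],"roll": 0,"gripper": -1},{"delta_pos": [-17,0,6],"roll": 0,"gripper": -1},{"delta_pos": [-13,0,8],"roll": 0,"gripper": -1},{"delta_pos": [-12,-1,9],"roll": 0,"gripper": -1}]'

```text
time: 14.15
eef_pos: [0.5332, 0.012, 0.1712]
tool_rot: [[-0.009, 0.998, 0.057], [1.0, 0.009, -0.004], [-0.004, 0.057, -0.998]]
contact_force: [1.5, 2.4, 3.3]
opening: -0.0
grip_force: 1.8
```

```bash
python3 - <<'E'
from h import *
s=robot.get_state(); print(np.round(s['joint_pos'],2),s['eef_pos'],s['contact_force'])
c=snap('side','s2.png'); cv2.imwrite('pics/s2b.png',cv2.resize(c['image'][100:260,100:320,::-1],(660,480),interpolation=2))
E
```

```text
[-0.7   0.75  1.03  1.98 -0.88  0.87  0.81] [0.5331766  0.0119728  0.17117116] [1.52510205 2.3802053  3.27055008]
```

View pics/s2b.png

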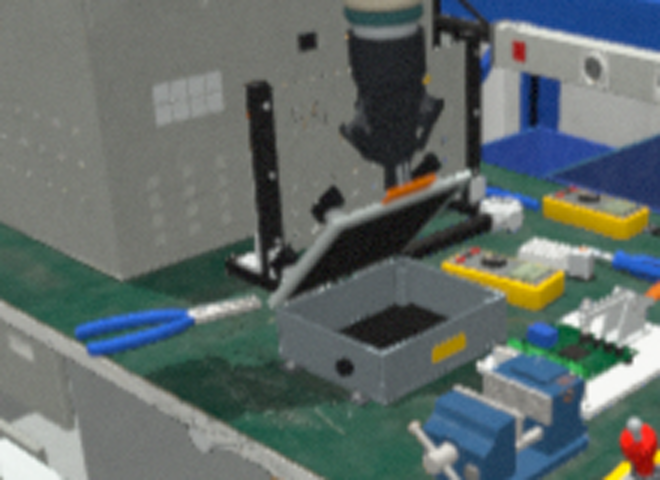

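The lid is following, now roughly half shut. I continue down.

Emit:
drive_tool --series '[{"delta_pos": [-10,0,12],"roll": 0,"gripper": -1},{"delta_pos": [-9,0,11],"roll": 0,"gripper": -1},{"delta_pos": [-8,0,11],"roll": 0,"gripper": -1},{"delta_pos": [-6,0,10],"roll": 0,"gripper": -1},{"delta_pos": [-5,0,10],"roll": 0,"gripper": -1},{"delta_pos": [-4,0,10],"roll": 0,"gripper": -1},{"delta_pos": [-4,0,10],"roll": 0,"gripper": -1},{"delta_pos": [-2,0,8],"roll": 0,"gripper": -1},{"delta_pos": [-2,0,7],"roll": 0,"gripper": -1},{"delta_pos": [0,0,6],"roll": 0,"gripper": -1},{"delta_pos": [0,0,4],"roll": 0,"gripper": -1}]'

```text
time: 15.3
eef_pos: [0.5354, -0.0381, 0.0702]
tool_rot: [[-0.008, 0.999, 0.051], [1.0, 0.008, -0.005], [-0.005, 0.051, -0.999]]
contact_force: [-12.1, 4.2, 51.0]
opening: 0.0004
grip_force: 25.4
```

Emit:
drive_tool --series '[{"delta_pos": [0,0,0],"roll": 0,"gripper": -1},{"delta_pos": [0,0,0],"roll": 0,"gripper": -1},{"delta_pos": [0,0,0],"roll": 0,"gripper": -1}]'

```text
time: 15.6
eef_pos: [0.5354, -0.0381, 0.0707]
tool_rot: [[-0.008, 0.999, 0.052], [1.0, 0.008, -0.005], [-0.005, 0.051, -0.999]]
contact_force: [-4.9, 0.5, 12.2]
opening: -0.0001
grip_force: 6.0
```

Emit:
drive_tool --series '[{"delta_pos": [0,0,-30],"roll": 0,"gripper": -1},{"delta_pos": [0,0,-45],"roll": 0,"gripper": 0},{"delta_pos": [45,0,-45],"roll": 0,"gripper": 0},{"delta_pos": [45,0,-45],"roll": 0,"gripper": 0},{"delta_pos": [30,0,-45],"roll": 0,"gripper": 0},{"delta_pos": [0,0,0],"roll": 0,"gripper": 0}]'

```text
time: 16.2
eef_pos: [0.5282, 0.0664, 0.2601]
tool_rot: [[-0.017, 0.998, 0.059], [1.0, 0.017, -0.002], [-0.003, 0.059, -0.998]]
contact_force: [0.4, 0.3, -0.0]
opening: 0.0428
grip_force: 0.0
```

```bash
python3 - <<'E'
from h import *
s=robot.get_state();print(np.round(s['joint_pos'],2),s['eef_pos'])
c=snap('wrist','w7.png'); t=snap('top','t3.png');sd=snap('side','s3.png')
a=cv2.resize(c['image'][:,:,::-1],(560,420)); b=cv2.resize(t['image'][190:290,165:265,::-1],(240,240),interpolation=2); d=cv2.resize(sd['image'][170:240,180:280,::-1],(240,168),interpolation=2)
cv2.imwrite('pics/m3.png',np.hstack([a,np.vstack([b,d,np.zeros((12,240,3),np.uint8)])]))
for n,(x,y) in dict(A=(.585,-.05),B=(.445,-.05),C=(.445,.07),D=(.585,.07)).items(): print(n,proj(c,[[x,y,.107]]))
E
```

```text
[-0.88  0.64  1.14  1.88 -0.7   1.02  0.56] [0.5282469  0.06641313 0.26005346]
A [[318.28731666 291.55951834]]
B [[196.09337146 293.74386173]]
C [[188.52904786 190.45591442]]
D [[324.52968018 190.93379266]]
```

View pics/m3.png

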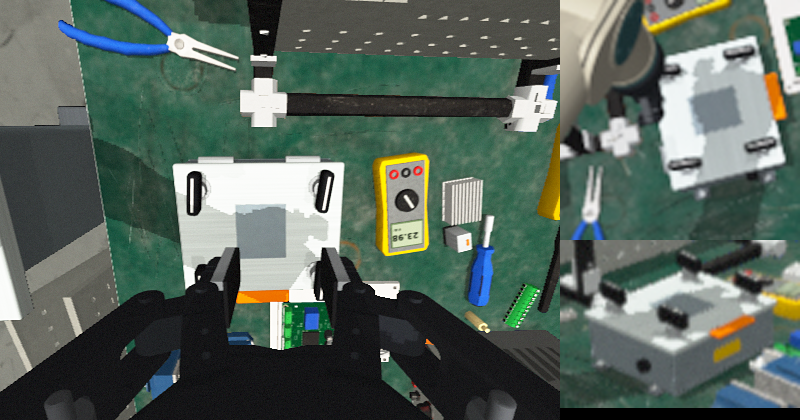

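The lid is shut. The wrist view shows knob C at (195,193) and D at (326,190), and all four bars lie roughly along world y. Next I compute the knob positions.

```bash
python3 - <<'E'
from h import *
c=load('w7.png');t=load('t3.png')
for n,u,v in[('C',195,193),('Cn',196,176),('Cs',194,211),('D',326,190),('Dn',330,174),('Ds',321,207)]: print(n,unproj(c,u,v,.106).round(4))
for n,u,v in[('A',202,45),('D',108,72),('C',125,162),('B',195,145)]: print(n,unproj(t,u/2.4+165,v/2.4+190,.1).round(4))
E
```

```text
C [0.4511 0.0671 0.106 ]
Cn [0.4532 0.0847 0.106 ]
Cs [0.4488 0.0478 0.106 ]
D [0.5867 0.0708 0.106 ]
Dn [0.5898 0.0877 0.106 ]
Ds [0.5825 0.0522 0.106 ]
A [ 0.5889 -0.0794  0.1   ]
D [0.5804 0.0611 0.1   ]
C [0.4468 0.0617 0.1   ]
B [ 0.4479 -0.0392  0.1   ]
```

Emit:
drive_tool --series '[{"delta_pos": [0,-38,0],"roll": 4,"gripper": 0.3},{"delta_pos": [0,-38,0],"roll": 4,"gripper": 0.3},{"delta_pos": [0,0,40],"roll": 0,"gripper": 0.3},{"delta_pos": [0,0,40],"roll": 0,"gripper": 0.3},{"delta_pos": [0,0,30],"roll": 0,"gripper": 0.3},{"delta_pos": [0,0,0],"roll": 0,"gripper": 0.3}]'

```text
time: 16.95
eef_pos: [0.452, 0.0616, 0.1391]
tool_rot: [[0.135, 0.99, 0.043], [0.991, -0.134, -0.007], [-0.001, 0.044, -0.999]]
contact_force: [-0.6, -0.3, 1.1]
opening: 0.0555
grip_force: 0.0
```

```bash
cat >>h.py <<'E'
def look(fn):
    c=snap('wrist',fn); s=robot.get_state(); R=np.array(s['tool_rot'])
    print('eef',np.round(s['eef_pos'],4),'tool y deg',np.degrees(np.arctan2(R[1,1],R[0,1])).round(1),'j',np.round(s['joint_pos'],2))
    return c
def dark(c,xy,z=.106,r=.04):
    h=cv2.cvtColor(np.ascontiguousarray(c['image']),cv2.COLOR_RGB2HSV); m=(h[:,:,2]<75).astype(np.uint8)
    return m
E
python3 - <<'E'
from h import *
c=look('w8.png'); print(proj(c,[[.451,.067,.106]]))
cv2.imwrite('pics/w8b.png',cv2.resize(c['image'][100:380,100:460,::-1],(720,560),interpolation=2)); to(.452,.067,.078)
E
```

```text
eef [0.4534 0.0613 0.141 ] tool y deg -7.7 j [-0.83  0.7   0.98  2.18 -0.95  0.71  0.67]
[[273.54258896 230.79647075]]
tool mm [ 6. -5. 63.]
```

View pics/w8b.png

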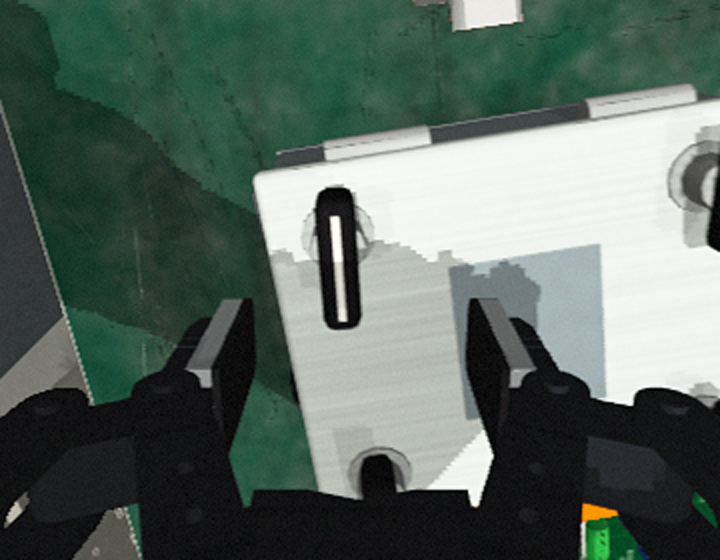

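Knob C's bar runs from (336,190) to (343,325) in the crop, near centre between the fingers.

```bash
python3 - <<'E'
from h import *
c=load('w8.png')
a,b=[unproj(c,u/2+100,v/2+100,.106) for u,v in((336,190),(342.5,326))]; print(a,b,(a+b)/2,np.degrees(np.arctan2(*(a-b)[:2][::-1])))
w=unproj(c,.5*(336+0)+100,.5*225+100,.0705)
for n,(u,v) in dict(hingeL=(255,175),stemC=(337,233),stemB=(380,480)).items(): print(n,unproj(c,u/2+100,v/2+100,.072).round(4))
m=(a+b)/2; to(m[0]+.001,m[1],.078)
E
```

```text
[0.45091786 0.09083882 0.106     ] [0.44631394 0.04471251 0.106     ] [0.4486159  0.06777567 0.106     ] 84.300117458976
hingeL [0.4216 0.0924 0.072 ]
stemC [0.4478 0.0661 0.072 ]
stemB [ 0.4499 -0.0477  0.072 ]
tool mm [ 6. -8. 63.]
```

Emit:
drive_tool --series '[{"delta_pos": [6,-7,20],"roll": -2,"gripper": 0.3},{"delta_pos": [0,0,25],"roll": 0,"gripper": 0.3},{"delta_pos": [0,0,17],"roll": 0,"gripper": 0.3},{"delta_pos": [0,0,0],"roll": 0,"gripper": -1},{"delta_pos": [0,0,0],"roll": 0,"gripper": -1},{"delta_pos": [0,0,0],"roll": 0,"gripper": -1},{"delta_pos": [0,0,0],"roll": 0,"gripper": -1},{"delta_pos": [0,0,0],"roll": 0,"gripper": -1}]' --squeeze 40

```text
time: 17.8
eef_pos: [0.4473, 0.0695, 0.0811]
tool_rot: [[0.097, 0.994, 0.044], [0.995, -0.097, -0.003], [0.001, 0.044, -0.999]]
contact_force: [-11.2, -0.1, 9.7]
opening: 0.0168
grip_force: 39.0
```

Emit:
drive_tool --series '[{"delta_pos": [0,0,0],"roll": 6.5,"gripper": -1},{"delta_pos": [0,0,0],"roll": 6.5,"gripper": -1},{"delta_pos": [0,0,0],"roll": 6.5,"gripper": -1},{"delta_pos": [0,0,0],"roll": 6.5,"gripper": -1},{"delta_pos": [0,0,0],"roll": 6.5,"gripper": -1},{"delta_pos": [0,0,0],"roll": 6.5,"gripper": -1},{"delta_pos": [0,0,0],"roll": 0,"gripper": -1}]'

```text
time: 18.5
eef_pos: [0.4499, 0.0683, 0.0813]
tool_rot: [[0.703, 0.709, 0.049], [0.71, -0.704, -0.006], [0.03, 0.039, -0.999]]
contact_force: [-5.6, -1.7, 4.0]
opening: 0.017
grip_force: 39.1
```

Emit:
drive_tool --series '[{"delta_pos": [0,0,0],"roll": 0,"gripper": 0.3},{"delta_pos": [0,0,0],"roll": 0,"gripper": 0.3},{"delta_pos": [0,0,-30],"roll": 0,"gripper": 0.3},{"delta_pos": [0,0,-35],"roll": 0,"gripper": 0.3},{"delta_pos": [0,0,0],"roll": 0,"gripper": 0.3}]'

```text
time: 19.0
eef_pos: [0.4518, 0.0695, 0.1489]
tool_rot: [[0.7, 0.711, 0.059], [0.713, -0.701, -0.005], [0.038, 0.045, -0.998]]
contact_force: [-0.0, 0.7, 0.2]
opening: 0.0555
grip_force: 0.0
```

```bash
cat >>h.py <<'E'
def bar(c,x,y,z=.106,r=.032):
    """angle and centre of the dark bar near (x,y), from a rectified view of the plane z"""
    N=int(2*r*4000); g=np.mgrid[0:N,0:N]/4000-r
    P=np.stack([x+g[1],y+g[0],np.full((N,N),z)],-1).reshape(-1,3); uv=proj(c,P).astype(np.float32).reshape(N,N,2)
    im=cv2.remap(np.ascontiguousarray(c['image']),uv[...,0],uv[...,1],1)
    m=(im.max(2)<60).astype(np.uint8); m=cv2.morphologyEx(m,cv2.MORPH_CLOSE,np.ones((25,25)))
    best=None
    for k in cv2.findContours(m,0,2)[0]:
        if cv2.contourArea(k)>3000:
            b=cv2.boxPoints(cv2.minAreaRect(k)); e=sorted([b[1]-b[0],b[2]-b[1]],key=np.linalg.norm)
            print('bar centre',np.round(b.mean(0)/4000-r+[x,y],4),'size mm',[round(float(np.linalg.norm(q))/4,1) for q in e],'deg',round(float(np.degrees(np.arctan2(e[1][1],e[1][0]))%180),1))
E
python3 - <<'E'
from h import *
bar(load('w8.png'),.4486,.0678)
c=look('w9.png'); bar(c,.4486,.067)
cv2.imwrite('pics/w9b.png',cv2.resize(c['image'][100:380,100:460,::-1],(720,560),interpolation=2)); to(.587,-.048,.145)
E
```

```text
bar centre [0.4479 0.068 ] size mm [12.8, 47.9] deg 84.5
bar centre [0.4216 0.0645] size mm [10.0, 57.5] deg 90.0
eef [0.4509 0.07   0.1473] tool y deg -44.5 j [-0.82  0.65  0.9   2.19 -0.88  0.65 -0.07]
bar centre [0.4425 0.0669] size mm [51.8, 63.8] deg 90.0
tool mm [ 11. 180.  11.]
```

View pics/w9b.png

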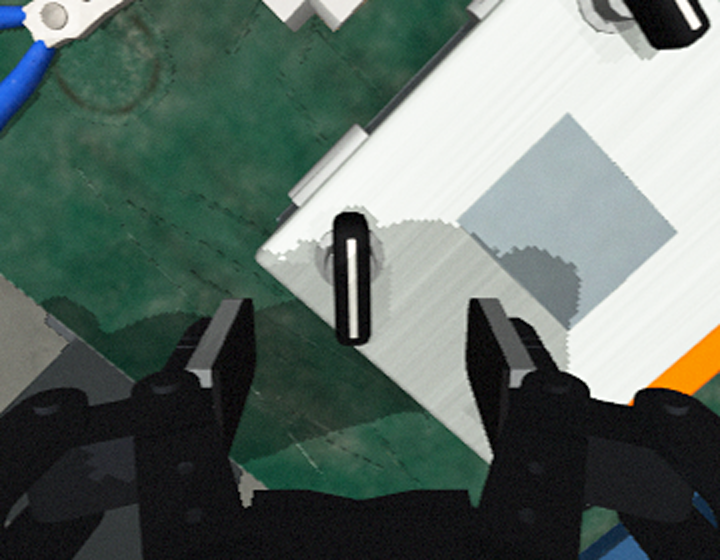

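Knob C now stands at 45 degrees, lined up with the tool: its bar is at (351,278) in the crop, vertical. Next is knob A.

Emit:
drive_tool --series '[{"delta_pos": [3,45,0],"roll": 0,"gripper": 0.3},{"delta_pos": [3,45,0],"roll": 0,"gripper": 0.3},{"delta_pos": [3,45,0],"roll": 0,"gripper": 0.3},{"delta_pos": [2,45,0],"roll": 0,"gripper": 0.3},{"delta_pos": [0,0,0],"roll": -8,"gripper": 0.3},{"delta_pos": [0,0,0],"roll": -8,"gripper": 0.3},{"delta_pos": [0,0,0],"roll": -8,"gripper": 0.3},{"delta_pos": [0,0,0],"roll": -8,"gripper": 0.3},{"delta_pos": [0,0,0],"roll": -8,"gripper": 0.3},{"delta_pos": [0,0,0],"roll": 0,"gripper": 0.3}]'

```text
time: 20.05
eef_pos: [0.5847, -0.0485, 0.1524]
tool_rot: [[0.079, 0.996, 0.051], [0.997, -0.079, -0.004], [-0.0, 0.051, -0.999]]
contact_force: [-0.1, 0.2, 0.9]
opening: 0.0556
grip_force: 0.0
```

```bash
sed -i 's/<60)/<40)/' h.py; python3 - <<'E'
from h import *
bar(load('w9.png'),.4486,.067)
c=look('w10.png')
for p in((.587,-.047),(.584,.069)): print(proj(c,[[*p,.106]])); bar(c,*p)
to(.587,-.047,.08)
E
```

```text
bar centre [0.4485 0.0665] size mm [12.3, 51.1] deg 46.2
eef [ 0.5846 -0.0485  0.1524] tool y deg -4.7 j [-0.39  0.72  0.69  1.84 -0.65  0.77  0.57]
[[278.2827145  228.75269717]]
bar centre [ 0.5893 -0.039 ] size mm [12.2, 47.9] deg 87.5
[[256.98063556  40.40375241]]
bar centre [0.5839 0.072 ] size mm [57.5, 63.8] deg 0.0
tool mm [ 2. -1. 72.]
```

Emit:
drive_tool --series '[{"delta_pos": [10,4,20],"roll": -2,"gripper": 0.3},{"delta_pos": [0,0,30],"roll": 0,"gripper": 0.3},{"delta_pos": [0,0,21],"roll": 0,"gripper": 0.3},{"delta_pos": [0,0,0],"roll": 0,"gripper": -1},{"delta_pos": [0,0,0],"roll": 0,"gripper": -1},{"delta_pos": [0,0,0],"roll": 0,"gripper": -1},{"delta_pos": [0,0,0],"roll": 0,"gripper": -1},{"delta_pos": [0,0,0],"roll": 0,"gripper": -1}]'

```text
time: 20.9
eef_pos: [0.589, -0.0394, 0.0823]
tool_rot: [[0.046, 0.998, 0.044], [0.999, -0.046, -0.004], [-0.002, 0.044, -0.999]]
contact_force: [-8.3, -1.3, -0.1]
opening: 0.0169
grip_force: 39.0
```

Emit:
drive_tool --series '[{"delta_pos": [0,0,0],"roll": 7,"gripper": -1},{"delta_pos": [0,0,0],"roll": 7,"gripper": -1},{"delta_pos": [0,0,0],"roll": 7,"gripper": -1},{"delta_pos": [0,0,0],"roll": 7,"gripper": -1},{"delta_pos": [0,0,0],"roll": 7,"gripper": -1},{"delta_pos": [0,0,0],"roll": 7,"gripper": -1},{"delta_pos": [0,0,0],"roll": 0,"gripper": -1},{"delta_pos": [0,0,0],"roll": 0,"gripper": 0.3},{"delta_pos": [0,0,0],"roll": 0,"gripper": 0.3},{"delta_pos": [0,0,-30],"roll": 0,"gripper": 0.3},{"delta_pos": [0,0,-40],"roll": 0,"gripper": 0.3},{"delta_pos": [0,0,0],"roll": 0,"gripper": 0.3}]'

```text
time: 22.1
eef_pos: [0.5934, -0.0403, 0.1577]
tool_rot: [[0.7, 0.711, 0.062], [0.713, -0.701, -0.007], [0.039, 0.049, -0.998]]
contact_force: [0.4, -0.5, 0.0]
opening: 0.0556
grip_force: 0.0
```

```bash
python3 - <<'E'
from h import *
c=look('w11.png')
for p in((.589,-.039),(.584,.067)): print(proj(c,[[*p,.106]])); bar(c,*p)
to(.585,.067,.15)
E
```

```text
eef [ 0.5921 -0.0394  0.1554] tool y deg -44.6 j [-0.5   0.79  0.88  1.83 -0.81  0.86 -0.  ]
[[269.69081836 234.79005758]]
bar centre [ 0.5914 -0.0401] size mm [12.3, 47.8] deg 46.0
[[146.30577397 129.69389471]]
bar centre [0.5899 0.0655] size mm [15.2, 46.1] deg 83.8
tool mm [ 71. -80.   4.]
```

Emit:
drive_tool --series '[{"delta_pos": [24,-26,0],"roll": 0,"gripper": 0.3},{"delta_pos": [24,-26,0],"roll": 0,"gripper": 0.3},{"delta_pos": [25,-26,0],"roll": 0,"gripper": 0.3},{"delta_pos": [0,0,0],"roll": -8,"gripper": 0.3},{"delta_pos": [0,0,0],"roll": -8,"gripper": 0.3},{"delta_pos": [0,0,0],"roll": -8,"gripper": 0.3},{"delta_pos": [0,0,0],"roll": -8,"gripper": 0.3},{"delta_pos": [0,0,0],"roll": -7,"gripper": 0.3},{"delta_pos": [0,0,0],"roll": 0,"gripper": 0.3}]'

```text
time: 23.05
eef_pos: [0.5853, 0.0682, 0.1512]
tool_rot: [[0.096, 0.994, 0.052], [0.995, -0.096, -0.004], [0.001, 0.052, -0.999]]
contact_force: [0.9, -0.1, -0.2]
opening: 0.0556
grip_force: 0.0
```

```bash
python3 - <<'E'
from h import *
c=look('w12.png')
for p in((.588,.066),): print(proj(c,[[*p,.106]])); bar(c,*p)
to(.588,.066,.08)
E
```

```text
eef [0.5852 0.0681 0.1511] tool y deg -5.7 j [-0.61  0.73  0.72  1.83 -0.67  0.78  0.36]
[[279.35623056 234.39572543]]
bar centre [0.5877 0.0724] size mm [12.2, 50.5] deg 83.4
tool mm [-2. -1. 71.]
```

Emit:
drive_tool --series '[{"delta_pos": [2,3,20],"roll": 1,"gripper": 0.3},{"delta_pos": [0,0,30],"roll": 0,"gripper": 0.3},{"delta_pos": [0,0,20],"roll": 0,"gripper": 0.3},{"delta_pos": [0,0,0],"roll": 0,"gripper": -1},{"delta_pos": [0,0,0],"roll": 0,"gripper": -1},{"delta_pos": [0,0,0],"roll": 0,"gripper": -1},{"delta_pos": [0,0,0],"roll": 0,"gripper": -1},{"delta_pos": [0,0,0],"roll": 0,"gripper": -1}]'

```text
time: 23.9
eef_pos: [0.587, 0.0696, 0.0815]
tool_rot: [[0.115, 0.993, 0.042], [0.993, -0.115, -0.003], [0.002, 0.042, -0.999]]
contact_force: [-9.9, -0.2, 2.1]
opening: 0.0168
grip_force: 39.0
```

Emit:
drive_tool --series '[{"delta_pos": [0,0,0],"roll": 7,"gripper": -1},{"delta_pos": [0,0,0],"roll": 7,"gripper": -1},{"delta_pos": [0,0,0],"roll": 6,"gripper": -1},{"delta_pos": [0,0,0],"roll": 6,"gripper": -1},{"delta_pos": [0,0,0],"roll": 6,"gripper": -1},{"delta_pos": [0,0,0],"roll": 6,"gripper": -1},{"delta_pos": [0,0,0],"roll": 0,"gripper": -1},{"delta_pos": [0,0,0],"roll": 0,"gripper": 0.3},{"delta_pos": [0,0,0],"roll": 0,"gripper": 0.3},{"delta_pos": [0,0,-30],"roll": 0,"gripper": 0.3},{"delta_pos": [0,0,-40],"roll": 0,"gripper": 0.3},{"delta_pos": [0,0,0],"roll": 0,"gripper": 0.3}]'

```text
time: 25.1
eef_pos: [0.5925, 0.0687, 0.1571]
tool_rot: [[0.701, 0.711, 0.062], [0.712, -0.702, -0.005], [0.04, 0.048, -0.998]]
contact_force: [0.1, -0.0, -0.5]
opening: 0.0555
grip_force: 0.0
```

```bash
python3 - <<'E'
from h import *
c=look('w13.png')
for p in((.588,.069),): print(proj(c,[[*p,.106]])); bar(c,*p)
to(.451,-.041,.15)
E
```

```text
eef [0.5911 0.0694 0.1549] tool y deg -44.6 j [-0.7   0.8   0.9   1.82 -0.82  0.87 -0.19]
[[270.682947   236.17113732]]
bar centre [0.5894 0.0702] size mm [12.0, 46.8] deg 45.0
tool mm [-177.  -22.   -3.]
```

Knob D stands at 45 degrees. Now knob B.

Emit:
drive_tool --series '[{"delta_pos": [-44,-6,0],"roll": 0,"gripper": 0.3},{"delta_pos": [-44,-6,0],"roll": 0,"gripper": 0.3},{"delta_pos": [-44,-5,0],"roll": 0,"gripper": 0.3},{"delta_pos": [-45,-5,0],"roll": 0,"gripper": 0.3},{"delta_pos": [0,0,0],"roll": -8,"gripper": 0.3},{"delta_pos": [0,0,0],"roll": -8,"gripper": 0.3},{"delta_pos": [0,0,0],"roll": -8,"gripper": 0.3},{"delta_pos": [0,0,0],"roll": -8,"gripper": 0.3},{"delta_pos": [0,0,0],"roll": -7,"gripper": 0.3},{"delta_pos": [0,0,0],"roll": 0,"gripper": 0.3}]'

```text
time: 26.15
eef_pos: [0.4491, -0.0412, 0.1449]
tool_rot: [[0.096, 0.994, 0.052], [0.995, -0.096, -0.005], [0.0, 0.052, -0.999]]
contact_force: [-0.8, 0.4, 0.0]
opening: 0.0554
grip_force: 0.0
```

```bash
python3 - <<'E'
from h import *
c=look('w14.png')
for p in((.45,-.04),): print(proj(c,[[*p,.106]])); bar(c,*p)
to(.45,-.04,.08)
E
```

```text
eef [ 0.449  -0.0412  0.1448] tool y deg -5.7 j [-0.43  0.56  0.66  2.2  -0.71  0.54  0.67]
[[276.60950254 233.35420959]]
bar centre [ 0.4496 -0.0418] size mm [12.8, 48.5] deg 90.0
tool mm [ 1. -2. 65.]
```

Emit:
drive_tool --series '[{"delta_pos": [-1,1,20],"roll": -5.5,"gripper": 0.3},{"delta_pos": [0,0,25],"roll": 0,"gripper": 0.3},{"delta_pos": [0,0,19],"roll": 0,"gripper": 0.3},{"delta_pos": [0,0,0],"roll": 0,"gripper": -1},{"delta_pos": [0,0,0],"roll": 0,"gripper": -1},{"delta_pos": [0,0,0],"roll": 0,"gripper": -1},{"delta_pos": [0,0,0],"roll": 0,"gripper": -1},{"delta_pos": [0,0,0],"roll": 0,"gripper": -1}]'

```text
time: 27.0
eef_pos: [0.4489, -0.0428, 0.0812]
tool_rot: [[0.002, 0.999, 0.046], [1.0, -0.002, -0.005], [-0.005, 0.046, -0.999]]
contact_force: [-8.7, -2.3, 0.6]
opening: 0.0166
grip_force: 39.0
```

Emit:
drive_tool --series '[{"delta_pos": [0,0,0],"roll": 7.5,"gripper": -1},{"delta_pos": [0,0,0],"roll": 7.5,"gripper": -1},{"delta_pos": [0,0,0],"roll": 7.5,"gripper": -1},{"delta_pos": [0,0,0],"roll": 7.5,"gripper": -1},{"delta_pos": [0,0,0],"roll": 7.5,"gripper": -1},{"delta_pos": [0,0,0],"roll": 7.5,"gripper": -1},{"delta_pos": [0,0,0],"roll": 0,"gripper": -1},{"delta_pos": [0,0,0],"roll": 0,"gripper": 0.3},{"delta_pos": [0,0,0],"roll": 0,"gripper": 0.3},{"delta_pos": [0,0,-30],"roll": 0,"gripper": 0.3},{"delta_pos": [0,0,-40],"roll": 0,"gripper": 0.3},{"delta_pos": [0,0,0],"roll": 0,"gripper": 0.3}]'

```text
time: 28.2
eef_pos: [0.4522, -0.043, 0.1548]
tool_rot: [[0.706, 0.705, 0.059], [0.707, -0.707, -0.006], [0.038, 0.046, -0.998]]
contact_force: [0.2, -0.1, 0.5]
opening: 0.0555
grip_force: 0.0
```

```bash
python3 - <<'E'
from h import *
c=look('w15.png')
for p in((.45,-.041),(.4485,.067)): print(proj(c,[[*p,.106]])); bar(c,*p)
to(.45,.0675,.15)
E
```

```text
eef [ 0.4514 -0.0421  0.1532] tool y deg -45.0 j [-0.53  0.6   0.84  2.19 -0.83  0.63  0.12]
[[271.5410571  233.43154836]]
bar centre [ 0.4508 -0.0421] size mm [14.2, 47.8] deg 46.4
[[146.46822978 120.93417697]]
bar centre [0.45   0.0622] size mm [16.6, 44.6] deg 46.5
tool mm [ 76. -79.   3.]
```

All four knobs are at about 45 degrees. The second pass starts with C.

Emit:
drive_tool --series '[{"delta_pos": [25,-26,0],"roll": 0,"gripper": 0.3},{"delta_pos": [25,-26,0],"roll": 0,"gripper": 0.3},{"delta_pos": [26,-26,0],"roll": 0,"gripper": 0.3},{"delta_pos": [0,0,0],"roll": 0,"gripper": 0.3},{"delta_pos": [0,0,25],"roll": 0,"gripper": 0.3},{"delta_pos": [0,0,28],"roll": 0,"gripper": 0.3},{"delta_pos": [0,0,18],"roll": 0,"gripper": 0.3},{"delta_pos": [0,0,0],"roll": 0,"gripper": -1},{"delta_pos": [0,0,0],"roll": 0,"gripper": -1},{"delta_pos": [0,0,0],"roll": 0,"gripper": -1},{"delta_pos": [0,0,0],"roll": 0,"gripper": -1},{"delta_pos": [0,0,0],"roll": 0,"gripper": -1}]'

```text
time: 29.45
eef_pos: [0.4495, 0.0677, 0.0797]
tool_rot: [[0.706, 0.707, 0.048], [0.708, -0.707, -0.002], [0.032, 0.035, -0.999]]
contact_force: [-5.1, 3.3, 2.0]
opening: 0.0171
grip_force: 39.2
```

Emit:
drive_tool --series '[{"delta_pos": [0,0,0],"roll": 7.5,"gripper": -1},{"delta_pos": [0,0,0],"roll": 7.5,"gripper": -1},{"delta_pos": [0,0,0],"roll": 7.5,"gripper": -1},{"delta_pos": [0,0,0],"roll": 7.5,"gripper": -1},{"delta_pos": [0,0,0],"roll": 7.5,"gripper": -1},{"delta_pos": [0,0,0],"roll": 7.5,"gripper": -1},{"delta_pos": [0,0,0],"roll": 3,"gripper": -1},{"delta_pos": [0,0,0],"roll": 0,"gripper": -1}]'

```text
time: 30.25
eef_pos: [0.4506, 0.0649, 0.0798]
tool_rot: [[0.997, -0.053, 0.051], [-0.052, -0.999, -0.007], [0.051, 0.005, -0.999]]
contact_force: [-5.6, -4.5, 1.0]
opening: 0.0171
grip_force: 39.3
```

Emit:
drive_tool --series '[{"delta_pos": [0,0,0],"roll": 0,"gripper": 0.3},{"delta_pos": [0,0,0],"roll": 0,"gripper": 0.3},{"delta_pos": [0,0,-30],"roll": 0,"gripper": 0.3},{"delta_pos": [0,0,-40],"roll": 0,"gripper": 0.3},{"delta_pos": [0,0,0],"roll": 0,"gripper": 0.3}]'

```text
time: 30.75
eef_pos: [0.451, 0.0667, 0.1529]
tool_rot: [[0.997, -0.052, 0.059], [-0.052, -0.999, -0.004], [0.059, 0.001, -0.998]]
contact_force: [0.6, -1.0, -0.1]
opening: 0.0552
grip_force: 0.0
```

```bash
python3 - <<'E'
from h import *
c=look('w16.png'); bar(c,.449,.067); bar(c,.449,.067,r=.026)
to(.591,-.0395,.15)
E
```

```text
eef [0.45   0.0673 0.1513] tool y deg -92.9 j [-0.81  0.63  0.9   2.19 -0.86  0.65 -0.92]
bar centre [0.4502 0.0652] size mm [12.3, 47.5] deg 1.1
bar centre [0.4507 0.0652] size mm [12.3, 48.4] deg 1.1
tool mm [146.  99.  10.]
```

Knob C is at its stop. The bar measures 1.1 degrees, which matches the chamber's own yaw. Now A.

Emit:
drive_tool --series '[{"delta_pos": [37,25,2],"roll": 0,"gripper": 0.3},{"delta_pos": [37,25,2],"roll": 0,"gripper": 0.3},{"delta_pos": [36,25,2],"roll": 0,"gripper": 0.3},{"delta_pos": [36,24,2],"roll": 0,"gripper": 0.3},{"delta_pos": [0,0,0],"roll": -8,"gripper": 0.3},{"delta_pos": [0,0,0],"roll": -8,"gripper": 0.3},{"delta_pos": [0,0,0],"roll": -8,"gripper": 0.3},{"delta_pos": [0,0,0],"roll": -8,"gripper": 0.3},{"delta_pos": [0,0,0],"roll": -8,"gripper": 0.3},{"delta_pos": [0,0,0],"roll": -8,"gripper": 0.3},{"delta_pos": [0,0,0],"roll": 0,"gripper": 0.3}]'

```text
time: 31.9
eef_pos: [0.5887, -0.0395, 0.1484]
tool_rot: [[0.706, 0.706, 0.051], [0.707, -0.707, -0.004], [0.034, 0.039, -0.999]]
contact_force: [-0.5, -0.1, 0.5]
opening: 0.0555
grip_force: 0.0
```

```bash
python3 - <<'E'
from h import *
c=look('w17.png'); bar(c,.590,-.0395); to(.591,-.0398,.081)
E
```

```text
eef [ 0.5887 -0.0396  0.1484] tool y deg -45.2 j [-0.38  0.71  0.64  1.83 -0.62  0.75 -0.19]
bar centre [ 0.5914 -0.0403] size mm [12.4, 48.0] deg 46.1
tool mm [-1. -1. 67.]
```

Emit:
drive_tool --series '[{"delta_pos": [0,1,22],"roll": 0,"gripper": 0.3},{"delta_pos": [0,0,25],"roll": 0,"gripper": 0.3},{"delta_pos": [0,0,21],"roll": 0,"gripper": 0.3},{"delta_pos": [0,0,0],"roll": 0,"gripper": -1},{"delta_pos": [0,0,0],"roll": 0,"gripper": -1},{"delta_pos": [0,0,0],"roll": 0,"gripper": -1},{"delta_pos": [0,0,0],"roll": 0,"gripper": -1},{"delta_pos": [0,0,0],"roll": 0,"gripper": -1}]'

```text
time: 32.75
eef_pos: [0.5915, -0.0397, 0.0815]
tool_rot: [[0.707, 0.706, 0.049], [0.707, -0.707, -0.003], [0.033, 0.036, -0.999]]
contact_force: [-5.4, 3.7, 1.6]
opening: 0.0172
grip_force: 39.1
```

Emit:
drive_tool --series '[{"delta_pos": [0,0,0],"roll": 7.5,"gripper": -1},{"delta_pos": [0,0,0],"roll": 7.5,"gripper": -1},{"delta_pos": [0,0,0],"roll": 7.5,"gripper": -1},{"delta_pos": [0,0,0],"roll": 7.5,"gripper": -1},{"delta_pos": [0,0,0],"roll": 7.5,"gripper": -1},{"delta_pos": [0,0,0],"roll": 7.5,"gripper": -1},{"delta_pos": [0,0,0],"roll": 3,"gripper": -1},{"delta_pos": [0,0,0],"roll": 0,"gripper": -1},{"delta_pos": [0,0,0],"roll": 0,"gripper": 0.3},{"delta_pos": [0,0,0],"roll": 0,"gripper": 0.3},{"delta_pos": [0,0,-30],"roll": 0,"gripper": 0.3},{"delta_pos": [0,0,-40],"roll": 0,"gripper": 0.3}]'

```text
time: 33.95
eef_pos: [0.5888, -0.0399, 0.1506]
tool_rot: [[0.997, -0.053, 0.049], [-0.052, -0.999, -0.004], [0.049, 0.002, -0.999]]
contact_force: [0.3, 0.4, 0.1]
opening: 0.0553
grip_force: 0.0
```

```bash
python3 - <<'E'
from h import *
c=look('w18.png'); bar(c,.590,-.0395); bar(c,.589,.069)
to(.5905,.0695,.15)
E
```

```text
eef [ 0.5925 -0.0419  0.1579] tool y deg -93.1 j [-0.49  0.78  0.87  1.83 -0.8   0.86 -0.86]
bar centre [ 0.5914 -0.0424] size mm [12.5, 45.3] deg 0.7
bar centre [0.5961 0.0731] size mm [44.1, 63.3] deg 79.5
tool mm [  -8. -111.    7.]
```

Emit:
drive_tool --series '[{"delta_pos": [-3,-37,1],"roll": 0,"gripper": 0.3},{"delta_pos": [-3,-37,1],"roll": 0,"gripper": 0.3},{"delta_pos": [-2,-37,1],"roll": 0,"gripper": 0.3},{"delta_pos": [0,0,0],"roll": -8,"gripper": 0.3},{"delta_pos": [0,0,0],"roll": -8,"gripper": 0.3},{"delta_pos": [0,0,0],"roll": -8,"gripper": 0.3},{"delta_pos": [0,0,0],"roll": -8,"gripper": 0.3},{"delta_pos": [0,0,0],"roll": -8,"gripper": 0.3},{"delta_pos": [0,0,0],"roll": -8,"gripper": 0.3},{"delta_pos": [0,0,0],"roll": 0,"gripper": 0.3}]'

```text
time: 35.0
eef_pos: [0.5882, 0.0709, 0.1481]
tool_rot: [[0.706, 0.706, 0.053], [0.707, -0.707, -0.003], [0.035, 0.04, -0.999]]
contact_force: [0.3, -0.7, 0.3]
opening: 0.0556
grip_force: 0.0
```

```bash
python3 - <<'E'
from h import *
c=look('w19.png'); bar(c,.589,.0695); to(.5905,.0695,.081)
E
```

```text
eef [0.5881 0.0709 0.1479] tool y deg -45.2 j [-0.58  0.72  0.67  1.83 -0.63  0.75 -0.37]
bar centre [0.5895 0.07  ] size mm [12.0, 47.4] deg 45.0
tool mm [-2.  0. 67.]
```

Emit:
drive_tool --series '[{"delta_pos": [0,1,22],"roll": 0,"gripper": 0.3},{"delta_pos": [0,0,25],"roll": 0,"gripper": 0.3},{"delta_pos": [0,0,20],"roll": 0,"gripper": 0.3},{"delta_pos": [0,0,0],"roll": 0,"gripper": -1},{"delta_pos": [0,0,0],"roll": 0,"gripper": -1},{"delta_pos": [0,0,0],"roll": 0,"gripper": -1},{"delta_pos": [0,0,0],"roll": 0,"gripper": -1},{"delta_pos": [0,0,0],"roll": 0,"gripper": -1}]'

```text
time: 35.85
eef_pos: [0.5902, 0.0711, 0.0811]
tool_rot: [[0.707, 0.706, 0.049], [0.707, -0.707, -0.003], [0.033, 0.036, -0.999]]
contact_force: [-4.6, 2.7, 2.5]
opening: 0.017
grip_force: 39.2
```

Emit:
drive_tool --series '[{"delta_pos": [0,0,0],"roll": 7.5,"gripper": -1},{"delta_pos": [0,0,0],"roll": 7.5,"gripper": -1},{"delta_pos": [0,0,0],"roll": 7.5,"gripper": -1},{"delta_pos": [0,0,0],"roll": 7.5,"gripper": -1},{"delta_pos": [0,0,0],"roll": 7.5,"gripper": -1},{"delta_pos": [0,0,0],"roll": 7.5,"gripper": -1},{"delta_pos": [0,0,0],"roll": 3,"gripper": -1},{"delta_pos": [0,0,0],"roll": 0,"gripper": -1},{"delta_pos": [0,0,0],"roll": 0,"gripper": 0.3},{"delta_pos": [0,0,0],"roll": 0,"gripper": 0.3},{"delta_pos": [0,0,-30],"roll": 0,"gripper": 0.3},{"delta_pos": [0,0,-40],"roll": 0,"gripper": 0.3}]'

```text
time: 37.05
eef_pos: [0.5871, 0.0708, 0.1498]
tool_rot: [[0.997, -0.052, 0.048], [-0.052, -0.999, -0.004], [0.049, 0.002, -0.999]]
contact_force: [0.5, 0.3, 0.7]
opening: 0.0554
grip_force: 0.0
```

```bash
python3 - <<'E'
from h import *
c=look('w20.png'); bar(c,.590,.0695)
to(.452,-.042,.15)
E
```

```text
eef [0.5911 0.0697 0.1571] tool y deg -93.0 j [-0.7   0.79  0.9   1.82 -0.81  0.87 -1.04]
bar centre [0.5894 0.0677] size mm [12.5, 45.2] deg 0.0
tool mm [-133.  119.   -1.]
```

Knob D is at its stop. Last is B.

Emit:
drive_tool --series '[{"delta_pos": [-34,30,0],"roll": 0,"gripper": 0.3},{"delta_pos": [-33,30,0],"roll": 0,"gripper": 0.3},{"delta_pos": [-33,30,0],"roll": 0,"gripper": 0.3},{"delta_pos": [-33,29,0],"roll": 0,"gripper": 0.3},{"delta_pos": [0,0,0],"roll": -8,"gripper": 0.3},{"delta_pos": [0,0,0],"roll": -8,"gripper": 0.3},{"delta_pos": [0,0,0],"roll": -8,"gripper": 0.3},{"delta_pos": [0,0,0],"roll": -8,"gripper": 0.3},{"delta_pos": [0,0,0],"roll": -8,"gripper": 0.3},{"delta_pos": [0,0,0],"roll": -8,"gripper": 0.3},{"delta_pos": [0,0,0],"roll": 0,"gripper": 0.3}]'

```text
time: 38.2
eef_pos: [0.45, -0.0416, 0.1444]
tool_rot: [[0.706, 0.706, 0.054], [0.707, -0.707, -0.004], [0.035, 0.041, -0.999]]
contact_force: [-0.2, -0.3, 0.1]
opening: 0.0556
grip_force: 0.0
```

```bash
python3 - <<'E'
from h import *
c=look('w21.png'); bar(c,.451,-.042); to(.452,-.042,.081)
E
```

```text
eef [ 0.4498 -0.0417  0.1443] tool y deg -45.2 j [-0.39  0.55  0.61  2.2  -0.66  0.51 -0.07]
bar centre [ 0.4527 -0.0441] size mm [16.3, 47.9] deg 45.0
tool mm [-1. -1. 63.]
```

Emit:
drive_tool --series '[{"delta_pos": [0,1,22],"roll": 0,"gripper": 0.3},{"delta_pos": [0,0,25],"roll": 0,"gripper": 0.3},{"delta_pos": [0,0,17],"roll": 0,"gripper": 0.3},{"delta_pos": [0,0,0],"roll": 0,"gripper": -1},{"delta_pos": [0,0,0],"roll": 0,"gripper": -1},{"delta_pos": [0,0,0],"roll": 0,"gripper": -1},{"delta_pos": [0,0,0],"roll": 0,"gripper": -1},{"delta_pos": [0,0,0],"roll": 0,"gripper": -1}]'

```text
time: 39.05
eef_pos: [0.452, -0.0419, 0.0804]
tool_rot: [[0.706, 0.706, 0.05], [0.707, -0.707, -0.003], [0.033, 0.038, -0.999]]
contact_force: [-5.0, 3.2, 6.5]
opening: 0.017
grip_force: 39.5
```

Emit:
drive_tool --series '[{"delta_pos": [0,0,0],"roll": 7.5,"gripper": -1},{"delta_pos": [0,0,0],"roll": 7.5,"gripper": -1},{"delta_pos": [0,0,0],"roll": 7.5,"gripper": -1},{"delta_pos": [0,0,0],"roll": 7.5,"gripper": -1},{"delta_pos": [0,0,0],"roll": 7.5,"gripper": -1},{"delta_pos": [0,0,0],"roll": 7.5,"gripper": -1},{"delta_pos": [0,0,0],"roll": 3,"gripper": -1},{"delta_pos": [0,0,0],"roll": 0,"gripper": -1},{"delta_pos": [0,0,0],"roll": 0,"gripper": 0.3},{"delta_pos": [0,0,0],"roll": 0,"gripper": 0.3},{"delta_pos": [0,0,-40],"roll": 0,"gripper": 0.3},{"delta_pos": [0,0,-50],"roll": 0,"gripper": 0.3}]'

```text
time: 40.25
eef_pos: [0.4474, -0.042, 0.1697]
tool_rot: [[0.998, -0.053, 0.047], [-0.053, -0.999, -0.005], [0.047, 0.003, -0.999]]
contact_force: [1.0, 0.4, 0.5]
opening: 0.0556
grip_force: 0.0
```

Emit:
drive_tool --series '[{"delta_pos": [0,0,-45],"roll": 0,"gripper": 0.3},{"delta_pos": [0,0,-45],"roll": 0,"gripper": 0.3},{"delta_pos": [0,0,0],"roll": 0,"gripper": 0.3}]'

```text
time: 40.55
eef_pos: [0.4471, -0.0426, 0.2643]
tool_rot: [[0.997, -0.051, 0.061], [-0.051, -0.999, -0.005], [0.061, 0.001, -0.998]]
contact_force: [0.9, -0.1, 0.0]
opening: 0.0553
grip_force: 0.0
```

```bash
python3 - <<'E'
from h import *
c=look('w22.png')
for p in((.451,-.042),(.450,.067),(.590,.069),(.590,-.040)): print(proj(c,[[*p,.106]]).round()); bar(c,*p,r=.028)
to(.43,-.25,.30)
E
```

```text
eef [ 0.4457 -0.0415  0.262 ] tool y deg -92.9 j [-0.74  0.45  1.09  2.08 -0.55  0.86 -0.95]
[[279. 200.]]
bar centre [ 0.451  -0.0447] size mm [12.0, 46.0] deg 1.0
[[177. 206.]]
bar centre [0.4487 0.0612] size mm [16.0, 46.0] deg 0.4
[[156.  64.]]
bar centre [0.585  0.0636] size mm [16.3, 46.3] deg 1.5
[[269.  57.]]
bar centre [ 0.5861 -0.0422] size mm [12.3, 48.3] deg 1.0
tool mm [ -3. 209. -38.]
```

All four knobs are at their stops, bars between 0.4 and 1.5 degrees. Now the switch.

Emit:
drive_tool --series '[{"delta_pos": [-3,43,0],"roll": 0,"gripper": 0.3},{"delta_pos": [-3,43,0],"roll": 0,"gripper": 0.3},{"delta_pos": [-3,43,0],"roll": 0,"gripper": 0.3},{"delta_pos": [-3,43,0],"roll": 0,"gripper": 0.3},{"delta_pos": [-3,43,0],"roll": 0,"gripper": 0.3},{"delta_pos": [-3,43,0],"roll": 0,"gripper": 0.3},{"delta_pos": [-2,43,0],"roll": 0,"gripper": 0.3},{"delta_pos": [-2,43,0],"roll": 0,"gripper": 0.3},{"delta_pos": [0,0,20],"roll": -8,"gripper": 0.3},{"delta_pos": [0,0,20],"roll": 0,"gripper": 0.3},{"delta_pos": [0,0,0],"roll": 0,"gripper": 0.3}]'

```text
time: 41.7
eef_pos: [0.4044, -0.3826, 0.2158]
tool_rot: [[0.995, 0.086, 0.047], [0.086, -0.996, 0.001], [0.047, 0.003, -0.999]]
contact_force: [-1.0, 0.5, 0.3]
opening: 0.0554
grip_force: 0.0
```

```bash
python3 - <<'E'
from h import *
c=look('w23.png')
print(proj(c,[[.408,-.384,.0945],[.395,-.386,.1225],[.483,-.34,.045],[.489,-.413,.045],[.385,-.426,.045],[.374,-.35,.045]]).round(1).tolist())
cv2.imwrite('pics/w23b.png',cv2.resize(c['image'][100:380,100:460,::-1],(720,560),interpolation=2))
E
```

```text
eef [ 0.4049 -0.3834  0.2174] tool y deg -85.1 j [ 0.21  0.62  0.82  1.84 -0.62  0.91 -0.16]
[[281.2, 205.8], [282.4, 228.1], [244.9, 121.5], [315.3, 121.8], [316.2, 218.7], [248.2, 222.5]]
```

View pics/w23b.png

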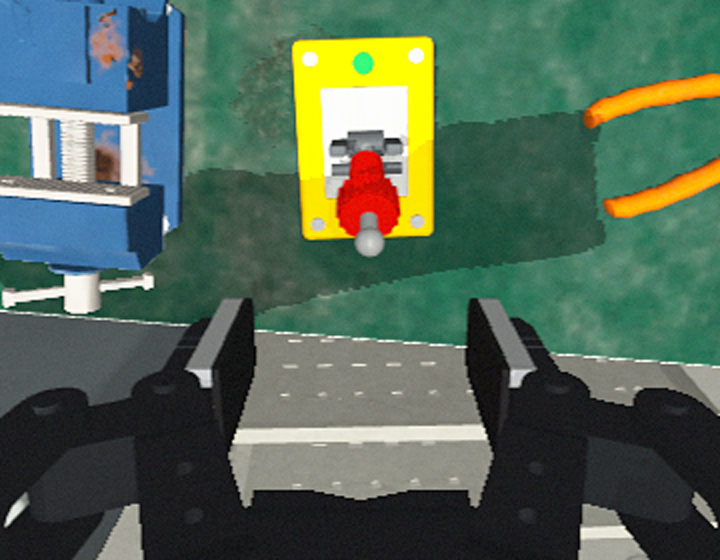

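The last picture shows the box from above. Its corners are at (293,42), (433,37), (436,236) and (303,240), with the ball tip at (370,240) and the red head near (368,203).

```bash
python3 - <<'E'
from h import *
c=load('w23.png')
q=np.array([unproj(c,u/2+100,v/2+100,.045)[:2] for u,v in((293,42),(433,37),(436,236),(303,240))]); print(q.round(4),q.mean(0))
print('ball',unproj(c,285,220,.116),'head',unproj(c,284,202.5,.0945))
for d in((363,63,.045),): print('green',unproj(c,d[0]/2+100,d[1]/2+100,.045))
yaw=np.arctan2(*((q[0]+q[1]-q[2]-q[3])/2)[::-1]); ct=np.array([*q.mean(0),.045]); print('yaw',np.degrees(yaw))
ux=np.array([np.cos(yaw),np.sin(yaw),0])
s=robot.get_state();R=np.array(s['tool_rot']);p=np.array(s['eef_pos']);off=R[:,2]*.019
for r,a in[(.055,-.45),(.068,-.45),(.069,-.35),(.069,-.25),(.069,-.15),(.069,-.05),(.069,.05),(.069,.15),(.069,.25),(.069,.35),(.069,.45),(.069,.5)]:
    w=ct+r*(np.sin(a)*ux+np.cos(a)*np.array([0,0,1]))+off; print(r,a,w.round(4),(1000*R.T@(w-p)).round(1)); p=w
E
```

```text
[[ 0.4836 -0.3416]
 [ 0.4924 -0.4139]
 [ 0.386  -0.4279]
 [ 0.3773 -0.3535]] [ 0.43481788 -0.3842223 ]
ball [ 0.40052642 -0.3878512   0.116     ] head [ 0.41134386 -0.3863739   0.0945    ]
green [ 0.47622713 -0.37877542  0.045     ]
yaw 6.967658838776256
0.055 -0.45 [ 0.412  -0.3872  0.0755] [ -0.2   3.5 142.1]
0.068 -0.45 [ 0.4064 -0.3878  0.0873] [ -5.1   0.3 -12. ]
0.069 -0.35 [ 0.4123 -0.3871  0.0908] [ 6.1 -0.2 -3.3]
0.069 -0.25 [ 0.4188 -0.3863  0.0929] [ 6.7 -0.2 -1.7]
0.069 -0.15 [ 0.4255 -0.3855  0.0942] [ 6.8 -0.2 -1. ]
0.069 -0.05 [ 0.4323 -0.3847  0.0949] [ 6.9 -0.2 -0.4]
0.069 0.05 [ 0.4392 -0.3838  0.0949] [ 6.9 -0.2  0.3]
0.069 0.15 [ 0.446  -0.383   0.0942] [ 6.8 -0.2  1. ]
0.069 0.25 [ 0.4527 -0.3822  0.0929] [ 6.7 -0.2  1.7]
0.069 0.35 [ 0.4592 -0.3814  0.0908] [ 6.5 -0.2  2.4]
0.069 0.45 [ 0.4655 -0.3806  0.0882] [ 6.2 -0.2  3. ]
0.069 0.5 [ 0.4686 -0.3802  0.0866] [ 3.  -0.1  1.7]
```

Emit:
drive_tool --series '[{"delta_pos": [0,3,40],"roll": -2,"gripper": 0.3},{"delta_pos": [0,0,45],"roll": 0,"gripper": 0.3},{"delta_pos": [0,0,35],"roll": 0,"gripper": 0.3},{"delta_pos": [0,0,25],"roll": 0,"gripper": 0.3},{"delta_pos": [0,0,0],"roll": 0,"gripper": 0.3}]'

```text
time: 42.25
eef_pos: [0.4127, -0.3863, 0.0722]
tool_rot: [[0.991, 0.122, 0.048], [0.122, -0.993, -0.001], [0.047, 0.007, -0.999]]
contact_force: [1.0, 0.3, 0.9]
opening: 0.0555
grip_force: 0.0
```

```bash
python3 - <<'E'
from h import *
s=robot.get_state(); print(s['eef_pos'],s['contact_force'],np.round(s['joint_pos'],2)); to(.412,-.3872,.072)
E
```

```text
[ 0.41269011 -0.38632964  0.07218056] [1.04767788 0.25212744 0.94143928] [ 0.35  0.81  0.6   1.93 -0.84  0.64  0.06]
tool mm [-1.  1.  0.]
```

Close on the collar and lift it along the lever.

Emit:
drive_tool --series '[{"delta_pos": [0,0,0],"roll": 0,"gripper": -1},{"delta_pos": [0,0,0],"roll": 0,"gripper": -1},{"delta_pos": [0,0,0],"roll": 0,"gripper": -1},{"delta_pos": [0,0,0],"roll": 0,"gripper": -1},{"delta_pos": [0,0,0],"roll": 0,"gripper": -1}]' --squeeze 60

```text
time: 42.75
eef_pos: [0.4136, -0.3863, 0.0766]
tool_rot: [[0.991, 0.122, 0.053], [0.122, -0.993, -0.002], [0.052, 0.008, -0.999]]
contact_force: [-2.6, 6.1, 6.4]
opening: 0.026
grip_force: 58.5
```

Emit:
drive_tool --series '[{"delta_pos": [-2,0,-4],"roll": 0,"gripper": -1},{"delta_pos": [-2,0,-4],"roll": 0,"gripper": -1},{"delta_pos": [-1,0,-4],"roll": 0,"gripper": -1},{"delta_pos": [0,0,-1],"roll": 0,"gripper": -1},{"delta_pos": [0,0,0],"roll": 0,"gripper": -1}]'

```text
time: 43.25
eef_pos: [0.4085, -0.3869, 0.0877]
tool_rot: [[0.991, 0.122, 0.052], [0.123, -0.992, -0.002], [0.051, 0.009, -0.999]]
contact_force: [1.9, 4.8, -5.3]
opening: 0.0266
grip_force: 59.9
```

Emit:
drive_tool --series '[{"delta_pos": [-1,0,-2],"roll": 0,"gripper": -1},{"delta_pos": [0,0,0],"roll": 0,"gripper": -1}]'

```text
time: 43.45
eef_pos: [0.409, -0.3867, 0.0883]
tool_rot: [[0.991, 0.123, 0.053], [0.124, -0.992, -0.002], [0.052, 0.009, -0.999]]
contact_force: [7.6, 2.8, -18.7]
opening: 0.026
grip_force: 61.7
```

The collar is up against its stop. Now the swing.

Emit:
drive_tool --series '[{"delta_pos": [6,0,-3],"roll": 0,"gripper": -1},{"delta_pos": [6.7,0,-2],"roll": 0,"gripper": -1},{"delta_pos": [6.8,0,-1],"roll": 0,"gripper": -1},{"delta_pos": [6.9,0,-0.4],"roll": 0,"gripper": -1}]'

```text
time: 43.85
eef_pos: [0.4301, -0.3842, 0.0971]
tool_rot: [[0.992, 0.121, 0.047], [0.121, -0.993, -0.002], [0.047, 0.007, -0.999]]
contact_force: [-5.2, 5.1, -6.9]
opening: 0.0263
grip_force: 59.3
```

Emit:
drive_tool --series '[{"delta_pos": [6.9,0,-0.5],"roll": 0,"gripper": -1},{"delta_pos": [6.8,0,0.7],"roll": 0,"gripper": -1},{"delta_pos": [6.7,0,1.4],"roll": 0,"gripper": -1},{"delta_pos": [6.5,0,2],"roll": 0,"gripper": -1},{"delta_pos": [6.2,0,3],"roll": 0,"gripper": -1},{"delta_pos": [5,0,2],"roll": 0,"gripper": -1},{"delta_pos": [0,0,0],"roll": 0,"gripper": -1}]'

```text
time: 44.55
eef_pos: [0.4724, -0.3825, 0.0915]
tool_rot: [[0.991, 0.122, 0.054], [0.122, -0.992, -0.008], [0.052, 0.015, -0.999]]
contact_force: [1.3, 0.4, -0.1]
opening: 0.0003
grip_force: 0.0
```

The collar slipped out of the grip. I back off and measure the lever by its red colour.

Emit:
drive_tool --series '[{"delta_pos": [0,0,-40],"roll": 0,"gripper": -1},{"delta_pos": [0,0,-50],"roll": 0,"gripper": 0.3},{"delta_pos": [-35,0,-40],"roll": 0,"gripper": 0.3},{"delta_pos": [-35,0,0],"roll": 0,"gripper": 0.3},{"delta_pos": [0,0,0],"roll": 0,"gripper": 0.3}]'

```text
time: 45.05
eef_pos: [0.3917, -0.3914, 0.217]
tool_rot: [[0.992, 0.113, 0.052], [0.114, -0.993, -0.009], [0.051, 0.015, -0.999]]
contact_force: [-0.3, -0.4, 0.7]
opening: 0.0551
grip_force: 0.0
```

```bash
cat >>h.py <<'E'
from scipy.optimize import minimize
def red(c):
    h=cv2.cvtColor(np.ascontiguousarray(c['image']),cv2.COLOR_RGB2HSV)
    m=cv2.inRange(h,(0,170,70),(6,255,255))|cv2.inRange(h,(174,170,70),(180,255,255))
    out=[]
    for k in cv2.findContours(m,0,2)[0]:
        if cv2.contourArea(k)>12:
            M=cv2.moments(k); out.append((int(M['m00']),round(M['m10']/M['m00'],1),round(M['m01']/M['m00'],1)))
    return out
def lever(a,r=.055):
    y=np.radians(6.97); u=np.array([np.cos(y),np.sin(y),0]); return np.array([.4348,-.3842,.045])+r*(np.sin(a)*u+np.array([0,0,np.cos(a)]))
E
python3 - <<'E'
from h import *
c=look('w24.png'); sd=snap('side','s4.png')
s0=load('side0.png')
roi=lambda l,p:[q for q in l if np.hypot(q[1]-p[0],q[2]-p[1])<45]
for n,k in(('w23',load('w23.png')),('side0',s0),('wrist',c),('side',sd)):
    print(n,roi(red(k),proj(k,[lever(0)])[0]))
    for a in(-.45,-.2,0,.2,.45): print('  ',a,proj(k,[lever(a),lever(a,.081)]).round(1).tolist())
E
```

```text
eef [ 0.3946 -0.3903  0.2161] tool y deg -83.3 j [ 0.24  0.62  0.81  1.86 -0.62  0.89 -0.1 ]
w23 [(811, 283.4, 196.9)]
   -0.45 [[284.7, 202.9], [285.7, 221.4]]
   -0.2 [[284.4, 190.0], [285.2, 201.5]]
   0 [[284.0, 178.2], [284.6, 182.6]]
   0.2 [[283.6, 165.9], [283.9, 162.4]]
   0.45 [[283.1, 150.9], [283.0, 138.0]]
side0 [(102, 313.0, 249.4)]
   -0.45 [[312.9, 247.9], [311.1, 241.6]]
   -0.2 [[315.5, 244.0], [315.1, 235.9]]
   0 [[317.6, 241.7], [318.3, 232.6]]
   0.2 [[319.7, 240.2], [321.3, 230.5]]
   0.45 [[322.0, 239.5], [324.7, 229.6]]
wrist [(49, 274.3, 196.4), (783, 273.8, 162.4)]
   -0.45 [[275.6, 189.0], [275.7, 206.5]]
   -0.2 [[275.4, 175.6], [275.5, 185.7]]
   0 [[275.3, 163.5], [275.2, 166.2]]
   0.2 [[275.1, 151.0], [275.0, 145.7]]
   0.45 [[275.0, 136.0], [274.8, 121.2]]
side [(123, 317.6, 241.5)]
   -0.45 [[312.9, 247.9], [311.1, 241.6]]
   -0.2 [[315.5, 244.0], [315.1, 235.9]]
   0 [[317.6, 241.7], [318.3, 232.6]]
   0.2 [[319.7, 240.2], [321.3, 230.5]]
   0.45 [[322.0, 239.5], [324.7, 229.6]]
```

The lever stands about upright at angle 0, with the collar released. I regrip with a stronger squeeze, lift, and swing on.

```bash
python3 - <<'E'
from h import *
to(.4358,-.3842,.084)
E
```

```text
tool mm [ 33.  -2. 133.]
```

Emit:
drive_tool --series '[{"delta_pos": [33,-2,0],"roll": 0,"gripper": 0.3},{"delta_pos": [0,0,45],"roll": 0,"gripper": 0.3},{"delta_pos": [0,0,45],"roll": 0,"gripper": 0.3},{"delta_pos": [0,0,30],"roll": 0,"gripper": 0.3},{"delta_pos": [0,0,13],"roll": 0,"gripper": 0.3},{"delta_pos": [0,0,0],"roll": 0,"gripper": 0.3},{"delta_pos": [0,0,0],"roll": 0,"gripper": -1},{"delta_pos": [0,0,0],"roll": 0,"gripper": -1},{"delta_pos": [0,0,0],"roll": 0,"gripper": -1},{"delta_pos": [0,0,0],"roll": 0,"gripper": -1},{"delta_pos": [0,0,0],"roll": 0,"gripper": -1}]' --squeeze 90

```text
time: 46.25
eef_pos: [0.4369, -0.3832, 0.0853]
tool_rot: [[0.991, 0.121, 0.054], [0.122, -0.993, -0.005], [0.053, 0.011, -0.999]]
contact_force: [-0.8, 3.0, 5.5]
opening: 0.0258
grip_force: 88.0
```

Emit:
drive_tool --series '[{"delta_pos": [0,0,-4],"roll": 0,"gripper": -1},{"delta_pos": [0,0,-4],"roll": 0,"gripper": -1},{"delta_pos": [0,0,0],"roll": 0,"gripper": -1}]'

```text
time: 46.55
eef_pos: [0.4354, -0.3829, 0.0891]
tool_rot: [[0.991, 0.122, 0.049], [0.122, -0.993, -0.006], [0.048, 0.012, -0.999]]
contact_force: [3.6, -4.5, -24.8]
opening: 0.0256
grip_force: 93.6
```

Emit:
drive_tool --series '[{"delta_pos": [5,0,0],"roll": 0,"gripper": -1},{"delta_pos": [5,0,0],"roll": 0,"gripper": -1},{"delta_pos": [5,0,0.5],"roll": 0,"gripper": -1},{"delta_pos": [0,0,0],"roll": 0,"gripper": -1}]'

```text
time: 46.95
eef_pos: [0.445, -0.3815, 0.0889]
tool_rot: [[0.992, 0.119, 0.041], [0.119, -0.993, -0.004], [0.04, 0.009, -0.999]]
contact_force: [-6.5, -4.0, -18.5]
opening: 0.0257
grip_force: 93.0
```

Emit:
drive_tool --series '[{"delta_pos": [6,0,1.5],"roll": 0,"gripper": -1},{"delta_pos": [6,0,2],"roll": 0,"gripper": -1},{"delta_pos": [5,0,2],"roll": 0,"gripper": -1},{"delta_pos": [0,0,0],"roll": 0,"gripper": -1}]'

```text
time: 47.35
eef_pos: [0.4637, -0.381, 0.086]
tool_rot: [[0.991, 0.125, 0.044], [0.125, -0.992, -0.008], [0.043, 0.013, -0.999]]
contact_force: [-5.4, -3.4, -9.9]
opening: 0.0256
grip_force: 91.9
```

Emit:
drive_tool --series '[{"delta_pos": [4,0,2],"roll": 0,"gripper": -1},{"delta_pos": [3,0,1.5],"roll": 0,"gripper": -1},{"delta_pos": [0,0,0],"roll": 0,"gripper": -1}]'

```text
time: 47.65
eef_pos: [0.4766, -0.3788, 0.0844]
tool_rot: [[0.991, 0.121, 0.054], [0.122, -0.993, -0.006], [0.053, 0.013, -0.999]]
contact_force: [1.5, 0.0, 0.3]
opening: 0.0009
grip_force: 0.4
```

Emit:
drive_tool --series '[{"delta_pos": [0,0,-40],"roll": 0,"gripper": -1},{"delta_pos": [0,0,-50],"roll": 0,"gripper": 0.3},{"delta_pos": [-38,0,-40],"roll": 0,"gripper": 0.3},{"delta_pos": [-45,0,0],"roll": 0,"gripper": 0.3},{"delta_pos": [0,0,0],"roll": 0,"gripper": 0.3}]'

```text
time: 48.15
eef_pos: [0.3841, -0.3902, 0.2087]
tool_rot: [[0.992, 0.112, 0.053], [0.113, -0.994, -0.009], [0.051, 0.015, -0.999]]
contact_force: [-0.0, 0.2, -0.7]
opening: 0.0553
grip_force: 0.0
```

```bash
cat >lv.py <<'E'
from h import *
import sys
c=look(sys.argv[1]+'w.png'); sd=snap('side',sys.argv[1]+'s.png')
for n,k in(('wrist',c),('side',sd)):
    p=proj(k,[lever(0)])[0]; print(n,[q for q in red(k) if np.hypot(q[1]-p[0],q[2]-p[1])<45])
    for a in(-.45,0,.2,.3,.45): print('  ',a,proj(k,[lever(a),lever(a,.045),lever(a,.081)]).round(1).tolist())
E
python3 lv.py v1
```

```text
eef [ 0.3876 -0.3892  0.2079] tool y deg -83.4 j [ 0.25  0.62  0.81  1.88 -0.64  0.87 -0.08]
wrist [(52, 276.1, 191.1), (632, 276.0, 141.4)]
   -0.45 [[277.8, 182.4], [277.7, 176.3], [278.2, 200.1]]
   0 [[277.6, 155.7], [277.5, 155.1], [277.8, 157.6]]
   0.2 [[277.4, 142.6], [277.4, 144.8], [277.6, 136.1]]
   0.3 [[277.3, 136.2], [277.3, 139.8], [277.4, 125.6]]
   0.45 [[277.2, 127.1], [277.2, 132.5], [277.2, 110.7]]
side [(123, 319.4, 243.1)]
   -0.45 [[312.9, 247.9], [313.5, 250.2], [311.1, 241.6]]
   0 [[317.6, 241.7], [317.4, 245.2], [318.3, 232.6]]
   0.2 [[319.7, 240.2], [319.1, 244.0], [321.3, 230.5]]
   0.3 [[320.6, 239.8], [319.8, 243.6], [322.7, 229.9]]
   0.45 [[322.0, 239.5], [320.9, 243.4], [324.7, 229.6]]
```

```bash
cat >>h.py <<'E'
def redmask(k):
    h=cv2.cvtColor(np.ascontiguousarray(k['image']),cv2.COLOR_RGB2HSV)
    m=(cv2.inRange(h,(0,150,50),(7,255,255))|cv2.inRange(h,(172,150,50),(180,255,255)))>0
    n,l,st,ce=cv2.connectedComponentsWithStats(m.astype(np.uint8)); p=proj(k,[lever(0)])[0]
    i=[j for j in range(1,n) if np.hypot(*(ce[j]-p))<45]; return l==max(i,key=lambda j:st[j,4])
def cyl(a,l,r0=.046,r1=.064,R=.014):
    y=np.radians(6.97); u=np.array([np.cos(y),np.sin(y),0]); n=np.array([-u[1],u[0],0]); ax=lever(a,1)-lever(a,0); e=np.cross(n,ax); th=np.linspace(0,6.28,24)
    return np.vstack([lever(a,r+l)+R*(np.cos(t)*e+np.sin(t)*n) for r in(r0,r1) for t in th])
def fitlever(ks):
    best=[]
    ms=[redmask(k) for k in ks]
    for a in np.arange(-.5,.56,.05):
        for l in(0,.004,.008,.012):
            s=0
            for k,m in zip(ks,ms):
                z=np.zeros(m.shape,np.uint8)
                for X in(cyl(a,l),cyl(a,l,.022,.046,.008)):
                    cv2.fillConvexPoly(z,cv2.convexHull((16*proj(k,X)).astype(np.int32)),1,shift=4)
                s+=(m&(z>0)).sum()/(m|(z>0)).sum()
            best.append((round(s/len(ks),3),round(a,2),l))
    print(sorted(best)[::-1][:5])
E
python3 - <<'E'
from h import *
for w,s in(('w23','side0'),('w24','s4'),('v1w','v1s')):
    fitlever([load(w+'.png')]); fitlever([load(w+'.png'),load(s+'.png')])
E
```

```text
[(np.float64(0.775), np.float64(-0.4), 0), (np.float64(0.77), np.float64(-0.35), 0.004), (np.float64(0.761), np.float64(-0.3), 0.008), (np.float64(0.755), np.float64(-0.45), 0), (np.float64(0.753), np.float64(-0.35), 0)]
[(np.float64(0.744), np.float64(-0.45), 0), (np.float64(0.721), np.float64(-0.4), 0), (np.float64(0.695), np.float64(-0.5), 0), (np.float64(0.684), np.float64(-0.45), 0.004), (np.float64(0.67), np.float64(-0.4), 0.004)]
[(np.float64(0.622), np.float64(-0.0), 0), (np.float64(0.609), np.float64(0.05), 0.012), (np.float64(0.607), np.float64(-0.0), 0.004), (np.float64(0.605), np.float64(0.05), 0.008), (np.float64(0.6), np.float64(0.05), 0.004)]
[(np.float64(0.695), np.float64(-0.0), 0.008), (np.float64(0.684), np.float64(-0.0), 0.012), (np.float64(0.683), np.float64(0.05), 0.008), (np.float64(0.669), np.float64(-0.0), 0.004), (np.float64(0.659), np.float64(0.05), 0.012)]
[(np.float64(0.634), np.float64(0.25), 0), (np.float64(0.62), np.float64(0.25), 0.004), (np.float64(0.616), np.float64(0.2), 0.008), (np.float64(0.615), np.float64(0.2), 0.012), (np.float64(0.597), np.float64(0.2), 0.004)]
[(np.float64(0.727), np.float64(0.25), 0), (np.float64(0.692), np.float64(0.3), 0), (np.float64(0.69), np.float64(0.2), 0), (np.float64(0.688), np.float64(0.25), 0.004), (np.float64(0.683), np.float64(0.2), 0.004)]
```

The lever now stands at about +0.25 with the collar down, past the middle but not home. I regrip lower, lift, and finish the swing.

```bash
python3 - <<'E'
from h import *
to(.4494,-.3825,.075)
E
```

```text
tool mm [ 53.  -1. 135.]
```

Emit:
drive_tool --series '[{"delta_pos": [27,-1,0],"roll": 0,"gripper": 0.3},{"delta_pos": [26,0,0],"roll": 0,"gripper": 0.3},{"delta_pos": [0,0,45],"roll": 0,"gripper": 0.3},{"delta_pos": [0,0,45],"roll": 0,"gripper": 0.3},{"delta_pos": [0,0,30],"roll": 0,"gripper": 0.3},{"delta_pos": [0,0,15],"roll": 0,"gripper": 0.3},{"delta_pos": [0,0,0],"roll": 0,"gripper": -1},{"delta_pos": [0,0,0],"roll": 0,"gripper": -1},{"delta_pos": [0,0,0],"roll": 0,"gripper": -1},{"delta_pos": [0,0,0],"roll": 0,"gripper": -1},{"delta_pos": [0,0,0],"roll": 0,"gripper": -1}]' --squeeze 70

```text
time: 49.35
eef_pos: [0.4497, -0.3816, 0.0748]
tool_rot: [[0.991, 0.121, 0.053], [0.122, -0.993, -0.007], [0.052, 0.013, -0.999]]
contact_force: [-0.3, -0.5, 0.4]
opening: 0.0262
grip_force: 69.1
```

Emit:
drive_tool --series '[{"delta_pos": [1,0,-4],"roll": 0,"gripper": -1},{"delta_pos": [1,0,-4],"roll": 0,"gripper": -1},{"delta_pos": [1,0,-4],"roll": 0,"gripper": -1},{"delta_pos": [0,0,0],"roll": 0,"gripper": -1}]'

```text
time: 49.75
eef_pos: [0.4516, -0.3812, 0.0863]
tool_rot: [[0.991, 0.121, 0.052], [0.122, -0.993, -0.007], [0.051, 0.013, -0.999]]
contact_force: [1.7, -3.5, -5.6]
opening: 0.0261
grip_force: 69.2
```

Emit:
drive_tool --series '[{"delta_pos": [3.5,0,0.5],"roll": 0,"gripper": -1},{"delta_pos": [3.5,0,1],"roll": 0,"gripper": -1},{"delta_pos": [3,0,1],"roll": 0,"gripper": -1},{"delta_pos": [2.5,0,1],"roll": 0,"gripper": -1},{"delta_pos": [0,0,0],"roll": 0,"gripper": -1}]'

```text
time: 50.25
eef_pos: [0.4595, -0.3799, 0.0821]
tool_rot: [[0.992, 0.118, 0.045], [0.119, -0.993, -0.005], [0.044, 0.011, -0.999]]
contact_force: [-6.6, -4.6, -2.2]
opening: 0.0262
grip_force: 69.5
```

Emit:
drive_tool --series '[{"delta_pos": [3,0,0.5],"roll": 0,"gripper": -1},{"delta_pos": [3,0,0.5],"roll": 0,"gripper": -1},{"delta_pos": [0,0,0],"roll": 0,"gripper": -1}]'

```text
time: 50.55
eef_pos: [0.4655, -0.3795, 0.0815]
tool_rot: [[0.992, 0.12, 0.044], [0.12, -0.993, -0.006], [0.043, 0.011, -0.999]]
contact_force: [-7.1, -3.6, -1.9]
opening: 0.0267
grip_force: 69.2
```

Emit:
drive_tool --series '[{"delta_pos": [2,0,0.8],"roll": 0,"gripper": -1},{"delta_pos": [0,0,0],"roll": 0,"gripper": -1}]'

```text
time: 50.75
eef_pos: [0.4654, -0.3796, 0.0808]
tool_rot: [[0.992, 0.119, 0.042], [0.119, -0.993, -0.006], [0.041, 0.011, -0.999]]
contact_force: [-10.6, -3.4, -0.0]
opening: 0.0263
grip_force: 69.4
```

The lever is at its stop. I release and check.

Emit:
drive_tool --series '[{"delta_pos": [0,0,0],"roll": 0,"gripper": 0.3},{"delta_pos": [0,0,0],"roll": 0,"gripper": 0.3},{"delta_pos": [0,0,0],"roll": 0,"gripper": 0.3},{"delta_pos": [0,0,-45],"roll": 0,"gripper": 0.3},{"delta_pos": [0,0,-45],"roll": 0,"gripper": 0.3},{"delta_pos": [-40,0,-40],"roll": 0,"gripper": 0.3},{"delta_pos": [-40,0,0],"roll": 0,"gripper": 0.3},{"delta_pos": [0,0,0],"roll": 0,"gripper": 0.3}]'

```text
time: 51.55
eef_pos: [0.3859, -0.3878, 0.2048]
tool_rot: [[0.992, 0.114, 0.051], [0.115, -0.993, -0.006], [0.05, 0.012, -0.999]]
contact_force: [-0.2, -0.6, 0.3]
opening: 0.0559
grip_force: 0.0
```

```bash
python3 - <<'E'
from h import *
w=look('v2w.png'); s=snap('side','v2s.png'); fitlever([w]); fitlever([w,s])
t=snap('top','t9.png'); green(t)
E
```

```text
eef [ 0.389  -0.3869  0.2041] tool y deg -83.3 j [ 0.24  0.62  0.8   1.89 -0.64  0.86 -0.07]
[(np.float64(0.718), np.float64(0.4), 0), (np.float64(0.708), np.float64(0.35), 0.008), (np.float64(0.703), np.float64(0.45), 0), (np.float64(0.702), np.float64(0.4), 0.004), (np.float64(0.699), np.float64(0.35), 0.004)]
[(np.float64(0.773), np.float64(0.4), 0), (np.float64(0.768), np.float64(0.45), 0), (np.float64(0.735), np.float64(0.4), 0.004), (np.float64(0.725), np.float64(0.5), 0), (np.float64(0.725), np.float64(0.35), 0)]
```

Before handing in, one check: has the far green piece stayed put? If it moved, it would be a real strip.

```bash
python3 - <<'E'
from h import *
for f in('w1','w5','w6','w7'): print(f); green(load(f+'.png'))
a=load('top0.png')['image'].astype(int);b=load('t9.png')['image'].astype(int)
for k in(a,b):
    m=(k[...,1]-np.maximum(k[...,0],k[...,2])>45).astype(np.uint8)
    n,l,st,ce=cv2.connectedComponentsWithStats(m)
    print([(st[i,4],ce[i].round(1).tolist()) for i in range(1,n) if st[i,4]>25])
E
```

```text
w1
px [341. 309.] xy [ 0.927 -0.121] size [0.086, 0.12] long axis deg 91.5
px [523. 298.] xy [1.013 0.245] size [0.046, 0.117] long axis deg 49.5
px [ 28. 291.] xy [ 0.694 -0.719] size [0.03, 0.042] long axis deg 139.7
px [ 42. 269.] xy [ 0.659 -0.666] size [0.061, 0.082] long axis deg 17.3
px [ 69. 250.] xy [ 0.637 -0.596] size [0.058, 0.065] long axis deg 14.4
px [336. 242.] xy [ 0.777 -0.092] size [0.058, 0.059] long axis deg 8.1
px [ 14. 213.] xy [ 0.539 -0.658] size [0.043, 0.045] long axis deg 119.7
px [158. 188.] xy [ 0.577 -0.379] size [0.073, 0.087] long axis deg 173.0
px [269. 166.] xy [ 0.598 -0.172] size [0.096, 0.111] long axis deg 88.9
px [39. 95.] xy [ 0.369 -0.504] size [0.022, 0.024] long axis deg 50.5
w5
px [287. 235.] xy [ 0.945 -0.138] size [0.025, 0.09] long axis deg 77.1
w6
px [ 78. 250.] xy [ 0.689 -0.254] size [0.02, 0.033] long axis deg 166.9
px [  6. 195.] xy [ 0.584 -0.353] size [0.024, 0.024] long axis deg 33.5
px [107. 204.] xy [ 0.601 -0.185] size [0.097, 0.13] long axis deg 90.0
px [199. 151.] xy [ 0.511 -0.018] size [0.022, 0.077] long axis deg 179.4
px [157.  76.] xy [ 0.399 -0.071] size [0.027, 0.03] long axis deg 70.4
px [128.  63.] xy [ 0.381 -0.111] size [0.017, 0.031] long axis deg 149.9
px [291.  49.] xy [0.363 0.129] size [0.019, 0.031] long axis deg 81.6
px [86. 44.] xy [ 0.356 -0.168] size [0.019, 0.03] long axis deg 172.3
px [115.  17.] xy [ 0.323 -0.12 ] size [0.022, 0.037] long axis deg 146.6
w7
px [293. 326.] xy [ 0.568 -0.168] size [0.028, 0.083] long axis deg 91.2
px [521. 305.] xy [ 0.938 -0.139] size [0.036, 0.077] long axis deg 72.3
[(np.int32(87), [248.2, 126.4]), (np.int32(101), [323.9, 202.0]), (np.int32(89), [276.8, 215.8])]
[(np.int32(74), [248.5, 126.6]), (np.int32(84), [277.2, 215.7])]
```

```bash
python3 -c "
from cell import sign_off; print(sign_off())"
```

```text
the job is handed in; nothing more can be done
None
```

I handed the job in with every step done, except that a second green piece resembling a strip, about 0.95 m out beside the power supply, stayed put: it is out of reach (the arm stopped at 0.92 m), so I took it for backdrop. The collar slipped from the grip twice during the flip; I regripped and lifted it each time, and the lever now measures about 0.43 rad to the green side, close to the 0.45 rad stop.

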